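Swap the empty rivet cassettes in the carrier

ROBOT

A 6-joint arm with a two-finger parallel gripper is mounted at the origin on the work surface. World frame = base frame: x ahead of the robot, y to its left, z up, the work surface at z = 0. Lengths are in m, angles in rad, forces in N, time in s.
With the tool pointing down it reaches from about 0.3 to 0.875 m from the base axis. Payload 6.4 kg.
Tool frame: the origin (TCP) lies at the very end of the fingers, on their centre line; the grasp point (between the pads) lies 19 mm behind it (robot.hold_point_z is the distance from the TCP to the grasp point, in m); z points along the fingers, y is the direction in which the jaws open and shut (so a half turn about z gives the same grasp; the last joint's range is limited). The gripper opens to 88 mm and grips with 3 to 60 N. Pads are 18 mm wide; open, the fingers measure 123 mm over their backs; the gripper's body (75 mm by 187 mm) begins 45 mm behind the grasp point.
Start: joints at [-1.344, 0.181, 1.607, -0, 1.354, -0.206], TCP at [0.241, -0.522, 0.239] pointing down, gripper open.
Joint ranges: [-2.99, 2.99], [-0.89, 2.07], [0.3, 2.58], [-1.14, 4.28], [0, 2.63], [-3.12, 3.12]. Speed limits (rad/s): [2.57, 2.57, 3.01, 3.14, 3.14, 3.14].

INTERFACE

Orientations are given as a unit quaternion [x, y, z, w].
In Python, from cell import robot gives the robot as it stands.
- The arm moves only by the tool servo_tool, never from a script. Its argument "deltas" is one flat list of numbers, 6 for each row, row after row: the shift along the tool's x, y, z scaled (see below), then the turn, a rotation vector about the tool's x, y, z scaled (see below). In form: [x, y, z, ax, ay, az, x, y, z, ax, ay, az, ...]. A call has 1 to 20 rows; each row shifts and turns the pose as measured when the row begins, along the tool's axes as they then stand; what a row does not reach is not made up. The controller multiplies each number of a shift by 0.02 m and each number of a turn by 0.12 rad. A row lasts 1/8 s, in which the tool goes at most 62.5 mm and 10.7 degrees, less where a joint would pass 70% of its speed; a pose out of reach is approached as far as the arm can. A call with a number of a shift or a turn outside -1 to 1 is refused whole. A call with a gripper value outside its range is refused whole. "grip" is the opening, from -1 (shut) to 1 (fully open), so that 0 is half open, set as the call begins (left out, the last holds). The fingers move at their own pace and stop on an object; "squeeze" is the grip in N (left out, the last holds). Time passes only in rows, so rows that do not move let the fingers close. It gives the time, the measured TCP pose, the force and the opening at its end, in the units of the state.
- robot.state(): the state, without advancing time (a new reading comes with each control period).
- robot.read_camera(name): name is "side" or "top" or "wrist"; returns a dict with "pixels" (384x512x3 uint8, red, green, blue), "z_map" (384x512 float32, m along the optical axis (not along the pixel's ray), 0 where there is no reading), "mtx" (3x3 intrinsics, pixels), "world_to_cam" (4x4, takes a point from world to camera coordinates); the wrist camera has in their place "hand_eye" (4x4, takes a point from camera to tool coordinates, whose origin is the TCP and whose axes are the flange's). Camera axes: x right, y down, z forward; pixel columns grow to the right and rows downward; lengths in m; the calibration is good to about 2 mm. A picture is of the moment at which its call begins: read the wrist's pose just before it.
- robot.close_job(): hands the job in, once; it reports no verdict.
Trained networks look in the newest picture that a camera, given by its name, has taken for a name from the list of things; names that differ only in an ending like _2 or _b are one class to them, and where a whole thing is asked for, a point or a joint stands for the part that bears it (a point fixed in the world has none). Each returns a list of dicts, best first, with "score" (0 to 1); they miss things now and then, are a little off and sometimes report something else, mostly with a low value. They report only what shows in the picture. A call takes as long as a camera call.
- robot.recognise(camera, thing): "xyz" ([x, y, z] in m, in world coordinates, good to about 4 mm: the middle of the surface that is visible of it).
- robot.masks_of(camera, thing): "pixels" (384x512 bool, what is visible of it).
- robot.mark_of(camera, thing): "xyz" ([x, y, z] in m, in world coordinates, good to about 4 mm: a listed point, or the origin of a listed thing).
The state is a dict: "clock": time; "joint_positions": joint angles; "qd": joint speeds; "joint_efforts": joint torques, N m; "position": TCP position; "tool_rot": TCP orientation; "ft_force": force on the tool from outside, world axes, zero at the start; "torque": the same for the moment, N m; "finger_gap": finger opening in m.
Only numpy, scipy, OpenCV 4.12 (cv2) and the standard library are available. Lean on these libraries where they do the work, as an engineer would, in place of code of your own. Each camera call takes 0.05 s, during which the arm holds its last target.

TASK

Get the rivet-cassette carrier ready to be carried to the setting press: slide its red transport lock fully open, release every empty cassette with its latch paddle and set it right side up on the floor of the blue return tray, and press every full cassette from the bench down into any free bay until its latch snaps back over it. The full cassette already in the carrier stays in it. Then slide the transport lock fully shut, and leave the tape roll, thread cone and dye jar where they stand.

Things in the scene. Friction and masses are not known exactly. Their poses are not given: they have to be found in the camera images.
- carrier: Cassette carrier, fixed, base 170 x 290 mm. Four open-topped bays 0 to 3 side by side, centred at y = -102, -34, +34, +102 mm in its frame (x = 0). Origin: on the bench, centre of the four bays; +x points from the orange latches to the transport lock. A cassette goes in with its long side along the carrier's x, either way round, underside 16 mm above the bench when latched.
- bay0 (a point): Centre of bay 0, at the latched height of a cassette's underside. Each bay: pocket 102 (x) x 53 mm; side walls 40 mm, end walls 55 mm above the bench, all with sloping lead-ins. In its floor a sprung ejector plate: alone its top is 24 mm above the bench; about 5 N press it to its stop at 14 mm. A freed cassette stands on it, 8 mm above its latched height, still guided by the bay.
- paddle0 (a point): Press point on the orange thumb paddle of bay 0's latch, top face, 51 mm above the bench, at x = -88 mm in the carrier's frame on the bay's centre line; likewise for each bay. Paddle 34 mm wide (y), from x = -98 to -60. Press it about 10 mm down (2 to 6 N), to near its stop, and hold it for half a second. The latch's hook rises to 82 mm above the bench.
- lock_grip (a point): Centre of the top of the transport lock's red grip, 109 mm above the bench, at x = +77 mm in the carrier's frame. An upright fin 16 mm wide (carrier y), 28 long (x), free for 44 mm above the steel comb bar it sits on; bar and grip slide together along the carrier's y.
- lock (a joint): Transport lock, slide (m) along the carrier's +y. 0: shut, teeth 60 to 66 mm above the bench reach over the +x ends of the bays, so nothing goes in or out. 0.034: open end stop, teeth (7 mm wide) over the walls between bays, 4 mm clear of a centred cassette. About 2 N to slide; stays where left. Cannot shut over a cassette that stands up in its bay.
- latch0 (a joint): Latch of bay 0 (rad), sprung. 0: hook shut, lower face 58 mm above the bench, reaching 10 mm into the bay; 0.35: clear; stop 0.42. A cassette standing up in the bay holds it at about 0.27. Holding the paddle down lets the ejector lift the cassette; it stays up when let go. Lifting without the paddle is blocked.
- latch1 (a joint): Latch of bay 1, as latch0. Loading: a cassette pressed down from above (about 10 N) pushes the hook aside by the hook's sloping back, meeting it with its underside about 77 mm above the bench; the hook snaps over its top when its underside is 14 mm above the bench, the ejector's stop, and it then rises to 16 mm.
- latch2 (a joint): Latch of bay 2, as latch0.
- latch3 (a joint): Latch of bay 3, as latch0.
- full1: Full cassette on the bench, yellow, silvery rivet heads on both sides of the rib, about 0.26 kg: 100 mm long (own x), 52 wide (y), 42 high to its flat top; on the middle of the top a grey grip rib 60 long (x), 18 wide (y), 28 high (rib top 70 above the underside). Same either way round. Origin: centre of its underside. Absent in some starts.
- full2: Full cassette on the bench, yellow, silvery rivet heads on both sides of the rib, about 0.26 kg: 100 mm long (own x), 52 wide (y), 42 high to its flat top; on the middle of the top a grey grip rib 60 long (x), 18 wide (y), 28 high (rib top 70 above the underside). Same either way round. Origin: centre of its underside. Absent in some starts.
- full3: Full cassette on the bench, yellow, silvery rivet heads on both sides of the rib, about 0.26 kg: 100 mm long (own x), 52 wide (y), 42 high to its flat top; on the middle of the top a grey grip rib 60 long (x), 18 wide (y), 28 high (rib top 70 above the underside). Same either way round. Origin: centre of its underside. Absent in some starts.
- empty1: Empty cassette, latched in a bay at the start: yellow, bare black inside, no rivets, about 0.12 kg: 100 mm long (own x), 52 wide (y), 42 high to its flat top; on the middle of the top a grey grip rib 60 long (x), 18 wide (y), 28 high (rib top 70 above the underside). Same either way round. Origin: centre of its underside. 
- empty2: Empty cassette, latched in a bay at the start: yellow, bare black inside, no rivets, about 0.12 kg: 100 mm long (own x), 52 wide (y), 42 high to its flat top; on the middle of the top a grey grip rib 60 long (x), 18 wide (y), 28 high (rib top 70 above the underside). Same either way round. Origin: centre of its underside. 
- empty3: Empty cassette, latched in a bay at the start: yellow, bare black inside, no rivets, about 0.12 kg: 100 mm long (own x), 52 wide (y), 42 high to its flat top; on the middle of the top a grey grip rib 60 long (x), 18 wide (y), 28 high (rib top 70 above the underside). Same either way round. Origin: centre of its underside. 
- stay: Full cassette already latched in a bay, to stay there: 100 mm long (own x), 52 wide (y), 42 high to its flat top; on the middle of the top a grey grip rib 60 long (x), 18 wide (y), 28 high (rib top 70 above the underside). Same either way round. Origin: centre of its underside. 
- tray: Blue open return tray, fixed, 210 (x) x 140 (y) x 45 mm high outside, walls and floor 5 mm thick. Origin: centre of its underside. Three cassettes fit side by side along its x, long sides along its y.
- tape: Bystander: roll of white tape lying flat, 90 mm across, 24 high. Origin on its underside.
- thread: Bystander: black thread cone, 64 mm across, 112 high. Origin on its underside.
- dye: Bystander: small dye jar with a red lid, 52 mm across, 85 high. Origin on its underside.

How it is judged:
On the way, in this order (a step that is already met when the one before it is completed fails the run):
1. the transport lock is slid fully open (value of joint lock above 0.031 m), for 0.2 s.
2. with the lock still open, every empty cassette is in the return tray and every full one is latched in a bay (value of joint lock above 0.02 m and x of full1 in the frame of carrier between -0.007 and 0.007 m and z of full1 in the frame of carrier between 0.012 and 0.02 m and angle between each of full1, full2, full3, stay's own z axis and vertical below 0.08 rad and ((y of full1 in the frame of carrier between -0.108 and -0.096 m and value of joint latch0 below 0.07 rad) or (y of full1 in the frame of carrier between -0.04 and -0.028 m and value of joint latch1 below 0.07 rad) or (y of full1 in the frame of carrier between 0.028 and 0.04 m and value of joint latch2 below 0.07 rad) or (y of full1 in the frame of carrier between 0.096 and 0.108 m and value of joint latch3 below 0.07 rad)) and x of full2 in the frame of carrier between -0.007 and 0.007 m and z of full2 in the frame of carrier between 0.012 and 0.02 m and ((y of full2 in the frame of carrier between -0.108 and -0.096 m and value of joint latch0 below 0.07 rad) or (y of full2 in the frame of carrier between -0.04 and -0.028 m and value of joint latch1 below 0.07 rad) or (y of full2 in the frame of carrier between 0.028 and 0.04 m and value of joint latch2 below 0.07 rad) or (y of full2 in the frame of carrier between 0.096 and 0.108 m and value of joint latch3 below 0.07 rad)) and x of full3 in the frame of carrier between -0.007 and 0.007 m and z of full3 in the frame of carrier between 0.012 and 0.02 m and ((y of full3 in the frame of carrier between -0.108 and -0.096 m and value of joint latch0 below 0.07 rad) or (y of full3 in the frame of carrier between -0.04 and -0.028 m and value of joint latch1 below 0.07 rad) or (y of full3 in the frame of carrier between 0.028 and 0.04 m and value of joint latch2 below 0.07 rad) or (y of full3 in the frame of carrier between 0.096 and 0.108 m and value of joint latch3 below 0.07 rad)) and x of stay in the frame of carrier between -0.007 and 0.007 m and z of stay in the frame of carrier between 0.012 and 0.02 m and ((y of stay in the frame of carrier between -0.108 and -0.096 m and value of joint latch0 below 0.07 rad) or (y of stay in the frame of carrier between -0.04 and -0.028 m and value of joint latch1 below 0.07 rad) or (y of stay in the frame of carrier between 0.028 and 0.04 m and value of joint latch2 below 0.07 rad) or (y of stay in the frame of carrier between 0.096 and 0.108 m and value of joint latch3 below 0.07 rad)) and x of empty1 in the frame of tray between -0.085 and 0.085 m and y of empty1 in the frame of tray between -0.045 and 0.045 m and z of each of empty1, empty2, empty3 in the frame of tray below 0.015 m and angle between each of empty1, empty2, empty3's own z axis and vertical below 0.15 rad and linear speed of each of empty1, empty2, empty3 below 0.02 m/s and x of empty2 in the frame of tray between -0.085 and 0.085 m and y of empty2 in the frame of tray between -0.045 and 0.045 m and x of empty3 in the frame of tray between -0.085 and 0.085 m and y of empty3 in the frame of tray between -0.045 and 0.045 m), for 0.2 s.
At the end, for the whole second after the job is handed in: Lock shut within 3 mm; each full cassette in a bay: within 7 mm of its centre, 4 mm of latched height, level, latch within 0.07 rad of closed; each empty at rest, right side up on the tray's floor (underside under 15 mm above the tray's); tape, thread, dye within 5 cm of start (value of joint lock below 0.003 m and x of full1 in the frame of carrier between -0.007 and 0.007 m and z of full1 in the frame of carrier between 0.012 and 0.02 m and angle between each of full1, full2, full3, stay's own z axis and vertical below 0.08 rad and ((y of full1 in the frame of carrier between -0.108 and -0.096 m and value of joint latch0 below 0.07 rad) or (y of full1 in the frame of carrier between -0.04 and -0.028 m and value of joint latch1 below 0.07 rad) or (y of full1 in the frame of carrier between 0.028 and 0.04 m and value of joint latch2 below 0.07 rad) or (y of full1 in the frame of carrier between 0.096 and 0.108 m and value of joint latch3 below 0.07 rad)) and x of full2 in the frame of carrier between -0.007 and 0.007 m and z of full2 in the frame of carrier between 0.012 and 0.02 m and ((y of full2 in the frame of carrier between -0.108 and -0.096 m and value of joint latch0 below 0.07 rad) or (y of full2 in the frame of carrier between -0.04 and -0.028 m and value of joint latch1 below 0.07 rad) or (y of full2 in the frame of carrier between 0.028 and 0.04 m and value of joint latch2 below 0.07 rad) or (y of full2 in the frame of carrier between 0.096 and 0.108 m and value of joint latch3 below 0.07 rad)) and x of full3 in the frame of carrier between -0.007 and 0.007 m and z of full3 in the frame of carrier between 0.012 and 0.02 m and ((y of full3 in the frame of carrier between -0.108 and -0.096 m and value of joint latch0 below 0.07 rad) or (y of full3 in the frame of carrier between -0.04 and -0.028 m and value of joint latch1 below 0.07 rad) or (y of full3 in the frame of carrier between 0.028 and 0.04 m and value of joint latch2 below 0.07 rad) or (y of full3 in the frame of carrier between 0.096 and 0.108 m and value of joint latch3 below 0.07 rad)) and x of stay in the frame of carrier between -0.007 and 0.007 m and z of stay in the frame of carrier between 0.012 and 0.02 m and ((y of stay in the frame of carrier between -0.108 and -0.096 m and value of joint latch0 below 0.07 rad) or (y of stay in the frame of carrier between -0.04 and -0.028 m and value of joint latch1 below 0.07 rad) or (y of stay in the frame of carrier between 0.028 and 0.04 m and value of joint latch2 below 0.07 rad) or (y of stay in the frame of carrier between 0.096 and 0.108 m and value of joint latch3 below 0.07 rad)) and x of empty1 in the frame of tray between -0.085 and 0.085 m and y of empty1 in the frame of tray between -0.045 and 0.045 m and z of each of empty1, empty2, empty3 in the frame of tray below 0.015 m and angle between each of empty1, empty2, empty3's own z axis and vertical below 0.15 rad and linear speed of each of empty1, empty2, empty3 below 0.02 m/s and x of empty2 in the frame of tray between -0.085 and 0.085 m and y of empty2 in the frame of tray between -0.045 and 0.045 m and x of empty3 in the frame of tray between -0.085 and 0.085 m and y of empty3 in the frame of tray between -0.045 and 0.045 m and distance of each of tape, thread, dye from where it was at the start of the episode below 0.05 m); the robot touches nothing.
Of full1, full2, full3 only 2 to 3 are there at a start; the rules pass over those that are not, and their reading is None.
At some moment in a run one of full1, full2, full3 may be knocked a few centimetres aside while the robot is not near it.
Once in a run the grip may slacken for a moment while it holds something.
It also fails if it takes over 208 s, if anything falls off the work surface, if the arm or the gripper's body presses on something with over 40 N, if the wrist force passes 120 N, or if a joint passes its speed limit or range.

## Working session

There is one attempt and no reset: what is moved stays moved. The work goes in short steps, Python scripts to look and compute and a tool call to move; the robot and the scene stay as the last step left them, time stands still between calls to the robot, and variables do not carry over. Pictures are saved under pics/ and viewed, and the job is handed in when it is done.

Besides the shell and the picture viewer there is one more tool, called after ">>>" as name(argument=value, ...), one argument or row to a line, values as JSON. servo_tool: Moves the arm, as the interface text tells. Its arguments: {"type":"object","properties":{"deltas":{"type":"array"},"grip":{"type":"number"},"squeeze":{"type":"number"}},"required":["deltas"]}

```bash
mkdir -p pics; ls
cat > h.py <<'E'
import numpy as np, cv2
from cell import robot
from scipy.spatial.transform import Rotation as R
def snap(name,fn):
    s=robot.state(); c=robot.read_camera(name)
    cv2.imwrite('pics/'+fn,c['pixels'][:,:,::-1]); c['s']=s
    return c
def w2c(c):
    if 'world_to_cam' in c: return np.array(c['world_to_cam'])
    s=c['s'];T=np.eye(4);T[:3,:3]=R.from_quat(s['tool_rot']).as_matrix();T[:3,3]=s['position']
    return np.linalg.inv(T@np.array(c['hand_eye']))
def cloud(c):
    z=c['z_map'];K=c['mtx'];v,u=np.mgrid[0:z.shape[0],0:z.shape[1]]
    P=np.stack([(u-K[0,2])/K[0,0]*z,(v-K[1,2])/K[1,1]*z,z],-1)
    T=np.linalg.inv(w2c(c)); return P@T[:3,:3].T+T[:3,3]
E
python3 - <<'E'
from h import *
print(robot.state())
for n in ['top','side','wrist']:
    c=snap(n,n+'0.png')
for t in ['carrier','tray','bay0','paddle0','paddle1','paddle2','paddle3','lock_grip','full1','empty1','stay','tape','thread','dye']:
    print(t,[(round(d['score'],2),np.round(d['xyz'],3)) for d in robot.mark_of('top',t)[:5]])
E
```

```text
pics
{'clock': 0.0, 'joint_positions': array([-1.34428793e+00,  1.81536859e-01,  1.60802308e+00,  1.31361585e-06,
        1.35379227e+00, -2.06290755e-01]), 'qd': array([ 0.00027851,  0.00011224, -0.00031241,  0.00278269,  0.00161463,
        0.0018407 ]), 'joint_efforts': array([ 1.77995198e-04, -4.33866370e+01, -3.41857481e+01,  7.01334863e-02,
        3.84357164e-02, -1.40636221e-04]), 'position': array([ 0.2410589 , -0.52143042,  0.23780521]), 'tool_rot': array([ 9.76676494e-01,  2.14714348e-01, -8.25210224e-06, -8.79737836e-04]), 'ft_force': array([ 0.35946319, -0.33532646,  0.24369596]), 'torque': array([-0.04311072,  0.00445977, -0.04345501]), 'finger_gap': 0.08783237875023388}
carrier [(0.82, array([ 0.559, -0.043, -0.001])), (0.19, array([ 0.389, -0.202, -0.002]))]
tray [(0.6, array([ 0.514, -0.38 , -0.001])), (0.29, array([ 0.613,  0.338, -0.004]))]
bay0 [(0.97, array([ 0.559, -0.147,  0.016]))]
paddle0 [(0.78, array([ 0.468, -0.142,  0.051]))]
paddle1 [(0.78, array([ 0.468, -0.142,  0.051]))]
paddle2 [(0.78, array([ 0.468, -0.142,  0.051]))]
paddle3 [(0.78, array([ 0.468, -0.142,  0.051]))]
lock_grip [(0.94, array([ 0.635, -0.045,  0.109]))]
full1 [(0.96, array([0.457, 0.39 , 0.002])), (0.59, array([ 0.46 ,  0.252, -0.005]))]
empty1 [(0.95, array([0.56 , 0.058, 0.014])), (0.58, array([ 0.556, -0.079,  0.016]))]
stay [(0.75, array([ 0.555, -0.012,  0.013]))]
tape [(0.46, array([ 0.558, -0.146,  0.013]))]
thread [(0.57, array([ 0.61,  0.34, -0.  ]))]
dye [(0.78, array([ 0.389, -0.203, -0.002])), (0.4, array([ 0.556, -0.045, -0.001]))]
```

View pics/top0.png

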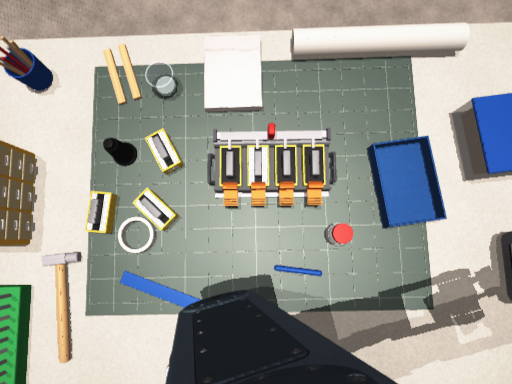

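View pics/side0.png

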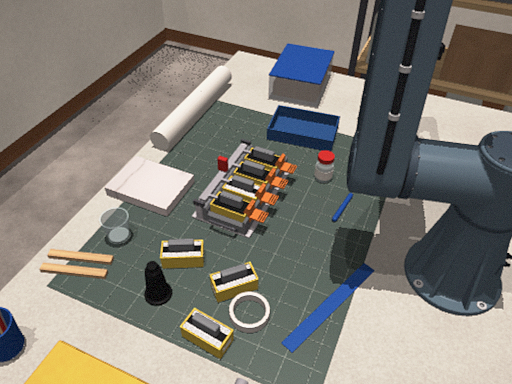

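```bash
cat >> h.py <<'E'
def rects(P,lo,hi,box,minn=15,cell=0.001,k=5):
    m=(P[...,2]>lo)&(P[...,2]<hi)&(P[...,0]>box[0])&(P[...,0]<box[1])&(P[...,1]>box[2])&(P[...,1]<box[3])
    n,l=cv2.connectedComponents(m.astype(np.uint8))
    out=[]
    for i in range(1,n):
        q=P[l==i]
        if len(q)<minn: continue
        (cx,cy),(w,h),a=cv2.minAreaRect(q[:,:2].astype(np.float32))
        if w<h: w,h,a=h,w,a+90
        a=(a+90)%180-90
        out.append((np.round([cx,cy,np.median(q[:,2])],4),round(w,3),round(h,3),round(a,1),len(q)))
    return out
E
python3 - <<'E'
from h import *
c=snap('top','top1.png');P=cloud(c)
print('K',c['mtx'][0,0])
print('ribs');[print(r) for r in rects(P,0.078,0.094,(0.4,0.7,-0.25,0.2))]
print('bench rib');[print(r) for r in rects(P,0.060,0.078,(0.35,0.8,0.1,0.6))]
print('bench body');[print(r) for r in rects(P,0.03,0.078,(0.35,0.8,0.1,0.6))]
print('lock');[print(r) for r in rects(P,0.1,0.12,(0.4,0.75,-0.25,0.2),5)]
print('tray');[print(r) for r in rects(P,0.035,0.055,(0.3,0.75,-0.6,-0.25))]
print('bench z',np.median(P[150:250,340:360,2]))
print('carrier');[print(r) for r in rects(P,0.008,0.13,(0.4,0.75,-0.23,0.14),200)]
for t in ['full1','empty1','stay','tray','carrier']:
  for cam in ['top']:
    for d in robot.masks_of(cam,t):
        m=d['pixels'];print(t,round(d['score'],2),m.sum(),np.round(np.median(P[m],0),3))
E
```

```text
K 357.9108674754669
ribs
(array([ 0.6215, -0.0429,  0.0873]), 0.015, 0.003, -85.5, 15)
(array([ 0.5577, -0.0088,  0.0849]), 0.059, 0.017, -1.5, 197)
(array([ 0.5557, -0.0773,  0.0852]), 0.058, 0.017, -2.0, 187)
(array([ 0.5546, -0.1444,  0.0849]), 0.059, 0.018, 0.7, 191)
(array([0.5574, 0.0589, 0.0852]), 0.058, 0.015, -0.9, 175)
(array([0.5049, 0.0601, 0.0799]), 0.033, 0.005, 89.2, 27)
(array([ 0.5019, -0.0073,  0.0794]), 0.031, 0.007, 88.8, 33)
(array([ 0.5025, -0.0757,  0.0794]), 0.031, 0.007, 88.1, 31)
(array([ 0.5007, -0.1487,  0.079 ]), 0.016, 0.007, 88.8, 19)
(array([ 0.4049, -0.1979,  0.0837]), 0.035, 0.008, -87.5, 47)
bench rib
(array([0.7792, 0.2341, 0.0679]), 0.07, 0.038, -90.0, 103)
(array([0.7934, 0.5726, 0.0685]), 0.044, 0.007, -79.5, 62)
(array([0.6069, 0.2301, 0.0686]), 0.06, 0.018, 27.7, 183)
(array([0.6025, 0.3305, 0.0678]), 0.041, 0.019, -32.2, 72)
(array([0.4992, 0.5772, 0.0701]), 0.237, 0.013, 0.1, 505)
(array([0.4548, 0.3889, 0.0684]), 0.059, 0.019, -4.2, 210)
(array([0.459 , 0.251 , 0.0689]), 0.06, 0.018, 45.6, 198)
bench body
(array([0.7796, 0.2344, 0.0571]), 0
[... 578 characters left out ...]
6 , -0.5294,  0.0452]), 0.181, 0.02, 11.3, 360)
(array([ 0.5128, -0.3766,  0.0428]), 0.21, 0.142, 7.0, 812)
(array([ 0.3389, -0.5937,  0.0434]), 0.078, 0.007, -3.6, 167)
bench z -1.614518389853048e-05
carrier
(array([0.7337, 0.0518, 0.0286]), 0.149, 0.032, 89.9, 832)
(array([ 0.5527, -0.0427,  0.0561]), 0.323, 0.187, 89.1, 8026)
full1 0.84 1097 [0.452 0.38  0.041]
full1 0.8 919 [0.456 0.244 0.041]
full1 0.71 944 [0.602 0.224 0.041]
empty1 0.95 782 [0.559 0.054 0.057]
empty1 0.85 790 [ 0.556 -0.074  0.057]
empty1 0.7 882 [ 0.553 -0.139  0.057]
stay 0.9 803 [ 0.557 -0.008  0.058]
tray 0.67 5435 [ 0.513 -0.385  0.005]
carrier 0.82 4950 [ 0.547 -0.043  0.051]
carrier 0.67 894 [0.6   0.224 0.041]
```

View pics/wrist0.png

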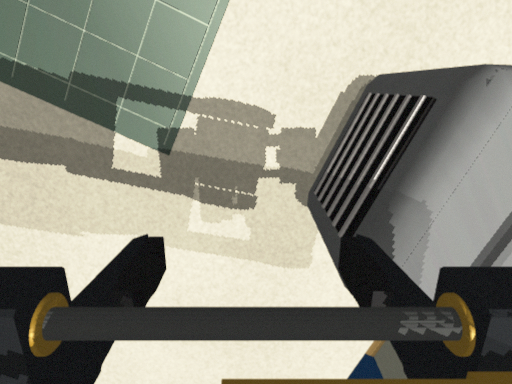

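```bash
cat >> h.py <<'E'
def yaw_of(q):
    x=R.from_quat(q).as_matrix()[:,0]; return np.arctan2(x[1],x[0])
def plan(t,yawdeg,n=None):
    """shift to target from measured pose in tool axes; turn first rows while moving"""
    s=robot.state();p=np.array(s['position']);y=yaw_of(s['tool_rot']);d=np.array(t)-p
    M=R.from_quat(s['tool_rot']).as_matrix()
    Rt=R.from_euler('z',np.radians(yawdeg))*R.from_quat([1,0,0,0])
    rv=(R.from_quat(s['tool_rot']).inv()*Rt).as_rotvec()
    dy=np.radians(yawdeg)-y; dy=(dy+np.pi)%(2*np.pi)-np.pi
    print('t %.2f pos'%s['clock'],np.round(p,4),'yaw %.2f'%np.degrees(y),'gap %.4f'%s['finger_gap'],'F',np.round(s['ft_force'],1))
    nt=int(np.ceil(abs(dy)/0.12-1e-6)); 
    n=n or max(int(np.ceil(np.abs(d).max()/0.0195)),nt,1)
    for k in range(40):
        yy=y;ok=True;rows=[]
        for i in range(n):
            st=np.clip(dy-(yy-y),-0.12,0.12) if nt else 0
            c,sn=np.cos(yy),np.sin(yy)
            w=d/n; r=[(w[0]*c+w[1]*sn)/.02,(w[0]*sn-w[1]*c)/.02,-w[2]/.02,0,0,-st/.12]
            if max(map(abs,r))>1: ok=False
            rows.append(r); yy+=st
        if ok: break
        n+=1
    print('n',n,'rest rotvec',np.round(rv/.12,2))
    last=None;cnt=0
    for r in rows:
        r=list(np.round(r,2))
        if r==last: cnt+=1;continue
        if last: print(' x',cnt,last)
        last=r;cnt=1
    print(' x',cnt,last)
E
python3 -c "
from h import *
plan((0.634,-0.0435,0.15),-0.9)"
```

```text
t 1.15 pos [ 0.2412 -0.522   0.2387] yaw 24.80 gap 0.0876 F [-1.  -0.3 -0.1]
n 28 rest rotvec [-0.   -0.    3.74]
 x 1 [np.float64(1.0), np.float64(-0.48), np.float64(0.16), np.float64(0.0), np.float64(0.0), np.float64(1.0)]
 x 1 [np.float64(0.93), np.float64(-0.6), np.float64(0.16), np.float64(0.0), np.float64(0.0), np.float64(1.0)]
 x 1 [np.float64(0.85), np.float64(-0.7), np.float64(0.16), np.float64(0.0), np.float64(0.0), np.float64(1.0)]
 x 1 [np.float64(0.76), np.float64(-0.8), np.float64(0.16), np.float64(0.0), np.float64(0.0), np.float64(0.74)]
 x 24 [np.float64(0.69), np.float64(-0.87), np.float64(0.16), np.float64(0.0), np.float64(0.0), np.float64(-0.0)]
```

>>> servo_tool(
  deltas=[1,-0.48,0.16,0,0,1,0.93,-0.6,0.16,0,0,1,0.85,-0.7,0.16,0,0,1,0.76,-0.8,0.16,0,0,0.74,0.69,-0.87,0.16,0,0,0,0.69,-0.87,0.16,0,0,0,0.69,-0.87,0.16,0,0,0,0.69,-0.87,0.16,0,0,0,0.69,-0.87,0.16,0,0,0,0.69,-0.87,0.16,0,0,0,0.69,-0.87,0.16,0,0,0,0.69,-0.87,0.16,0,0,0,0.69,-0.87,0.16,0,0,0,0.69,-0.87,0.16,0,0,0,0.69,-0.87,0.16,0,0,0,0.69,-0.87,0.16,0,0,0,0.69,-0.87,0.16,0,0,0,0.69,-0.87,0.16,0,0,0,0.69,-0.87,0.16,0,0,0,0.69,-0.87,0.16,0,0,0],
  grip=-0.1,
  squeeze=30,
)

```text
clock: 3.65
position: [0.5362, -0.1741, 0.174]
tool_rot: [1.0, -0.017, 0.001, 0.002]
ft_force: [0.2, -0.5, -0.1]
finger_gap: 0.0396
```

```bash
python3 -c "
from h import *
plan((0.634,-0.0435,0.15),-0.9)"
```

```text
t 3.65 pos [ 0.5362 -0.1741  0.174 ] yaw -1.99 gap 0.0396 F [ 0.2 -0.5 -0.1]
n 7 rest rotvec [ 0.03 -0.02 -0.16]
 x 1 [np.float64(0.67), np.float64(-0.96), np.float64(0.17), np.float64(0.0), np.float64(0.0), np.float64(-0.16)]
 x 6 [np.float64(0.68), np.float64(-0.94), np.float64(0.17), np.float64(0.0), np.float64(0.0), np.float64(-0.0)]
```

>>> servo_tool(
  deltas=[0.67,-0.96,0.17,0,0,-0.16,0.68,-0.94,0.17,0,0,0,0.68,-0.94,0.17,0,0,0,0.68,-0.94,0.17,0,0,0,0.68,-0.94,0.17,0,0,0,0.68,-0.94,0.17,0,0,0,0.68,-0.94,0.17,0,0,0,0,0,0,0,0,0],
)

```text
clock: 4.65
position: [0.6381, -0.0376, 0.1487]
tool_rot: [1.0, -0.007, 0.001, 0.002]
ft_force: [0.4, -0.8, -0.3]
finger_gap: 0.0398
```

```bash
python3 -c "
from h import *
plan((0.634,-0.0435,0.085),-0.9)
c=snap('wrist','w1.png');P=cloud(c)
print(np.round(c['hand_eye'],3))
[print(r) for r in rects(P,0.095,0.12,(0.4,0.75,-0.25,0.2),50)]
print('rib');[print(r) for r in rects(P,0.08,0.09,(0.5,0.59,-0.25,0.2),50)]
"
```

```text
t 4.65 pos [ 0.6381 -0.0376  0.1487] yaw -0.76 gap 0.0398 F [ 0.4 -0.8 -0.3]
n 4 rest rotvec [ 0.03 -0.02  0.02]
 x 1 [np.float64(-0.05), np.float64(0.07), np.float64(0.8), np.float64(0.0), np.float64(0.0), np.float64(0.02)]
 x 3 [np.float64(-0.05), np.float64(0.07), np.float64(0.8), np.float64(0.0), np.float64(0.0), np.float64(0.0)]
[[ 0.    -0.951 -0.308  0.079]
 [ 1.     0.     0.    -0.   ]
 [-0.    -0.308  0.951 -0.146]
 [ 0.     0.     0.     1.   ]]
(array([ 0.6354, -0.0438,  0.1065]), 0.027, 0.016, -0.8, 1074)
rib
(array([ 0.5726, -0.0113,  0.0856]), 0.033, 0.018, -4.3, 757)
(array([ 0.5621, -0.0715,  0.0853]), 0.015, 0.005, -0.2, 86)
(array([ 0.5059, -0.0088,  0.0806]), 0.033, 0.004, -89.3, 108)
(array([ 0.505 , -0.077 ,  0.0805]), 0.034, 0.004, 89.0, 104)
```

View pics/w1.png

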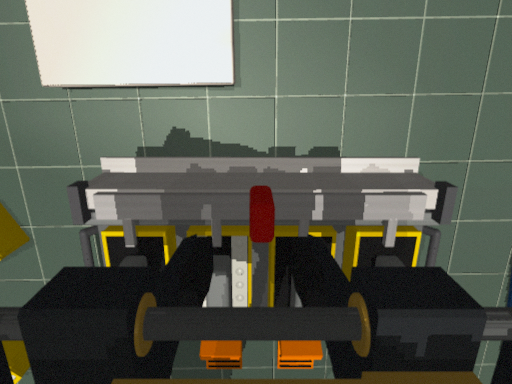

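>>> servo_tool(
  deltas=[-0.05,0.08,0.9,0,0,0,-0.05,0.08,0.9,0,0,0,-0.03,0.08,0.9,0,0,0,0,0.06,0.5,0,0,0],
)

```text
clock: 5.2
position: [0.6337, -0.0469, 0.0802]
tool_rot: [1.0, -0.008, 0.001, 0.002]
ft_force: [0.2, -1.1, 0.2]
finger_gap: 0.0392
```

>>> servo_tool(
  deltas=[0,0,0,0,0,0,0,0,0,0,0,0,0,0,0,0,0,0,0,0,0,0,0,0],
  grip=-1,
  squeeze=25,
)

```text
clock: 5.7
position: [0.633, -0.0454, 0.0789]
tool_rot: [1.0, -0.008, -0.0, 0.001]
ft_force: [0.7, -2.2, -4.3]
finger_gap: 0.0158
```

>>> servo_tool(
  deltas=[0,-0.4,0,0,0,0,0,-0.4,0,0,0,0,0,-0.4,0,0,0,0,0,-0.4,0,0,0,0,0,-0.3,0,0,0,0,0,-0.2,0,0,0,0],
)

```text
clock: 6.45
position: [0.6336, -0.0114, 0.0788]
tool_rot: [1.0, -0.008, -0.001, 0.01]
ft_force: [-0.8, -19.7, -5.2]
finger_gap: 0.0158
```

>>> servo_tool(
  deltas=[0,0,0,0,0,0,0,0,0,0,0,0],
)

```text
clock: 6.7
position: [0.6335, -0.0116, 0.0788]
tool_rot: [1.0, -0.009, -0.001, 0.01]
ft_force: [0.2, -3.9, -4.1]
finger_gap: 0.0157
```

>>> servo_tool(
  deltas=[0,0,0,0,0,0,0,0,0,0,0,0,0,0,-1,0,0,0,0,0,-1,0,0,0,-0.5,0,-1,0,0,0],
  grip=-0.1,
)

```text
clock: 7.32
position: [0.6247, -0.008, 0.1441]
tool_rot: [1.0, -0.008, 0.001, 0.009]
ft_force: [0.5, 1.0, 0.5]
finger_gap: 0.0395
```

```bash
python3 -c "
from h import *
c=snap('wrist','w2.png');P=cloud(c)
[print(r) for r in rects(P,0.095,0.12,(0.4,0.75,-0.25,0.2),50)]
C=np.array([0.5565,-0.0429]);a=np.radians(-0.9)
f=lambda x,y:(C[0]+x*np.cos(a)-y*np.sin(a),C[1]+x*np.sin(a)+y*np.cos(a))
for i,y in enumerate((-.102,-.034,.034,.102)): print(i,np.round(f(0,y),4),np.round(f(-.088,y),4))
plan((*f(-.09,.102),0.09),-0.9)
"
```

```text
(array([ 0.636 , -0.0112,  0.1066]), 0.027, 0.016, -1.2, 1159)
0 [ 0.5549 -0.1449] [ 0.4669 -0.1435]
1 [ 0.556  -0.0769] [ 0.468  -0.0755]
2 [ 0.557  -0.0089] [ 0.469  -0.0075]
3 [0.5581 0.0591] [0.4701 0.0605]
t 7.38 pos [ 0.6254 -0.008   0.1474] yaw -0.86 gap 0.0396 F [2.1 0.5 2.1]
n 9 rest rotvec [ 0.16 -0.04  0.01]
 x 1 [np.float64(-0.88), np.float64(-0.37), np.float64(0.32), np.float64(0.0), np.float64(0.0), np.float64(0.01)]
 x 8 [np.float64(-0.88), np.float64(-0.37), np.float64(0.32), np.float64(0.0), np.float64(0.0), np.float64(0.0)]
```

>>> servo_tool(
  deltas=[-0.98,-0.43,0,0.16,0,0,-0.98,-0.43,0,0,0,0,-0.98,-0.43,0,0,0,0,-0.98,-0.43,0,0,0,0,-0.98,-0.43,0.2,0,0,0,-0.98,-0.43,0.5,0,0,0,-0.98,-0.43,0.8,0,0,0,-0.98,-0.43,1,0,0,0,0,0,1,0,0,0,0,0,0.4,0,0,0],
  grip=-1,
)

```text
clock: 8.62
position: [0.4752, 0.0649, 0.08]
tool_rot: [1.0, -0.007, 0.015, 0.001]
ft_force: [1.1, -0.6, -0.2]
finger_gap: 0.0006
```

```bash
python3 -c "
from h import *
plan((.468,.0605,0.055),-0.9)
"
```

```text
t 8.62 pos [0.4752 0.0649 0.08  ] yaw -0.83 gap 0.0006 F [ 1.1 -0.6 -0.2]
n 2 rest rotvec [ 0.01 -0.26  0.01]
 x 1 [np.float64(-0.18), np.float64(0.11), np.float64(0.62), np.float64(0.0), np.float64(0.0), np.float64(0.01)]
 x 1 [np.float64(-0.18), np.float64(0.11), np.float64(0.62), np.float64(0.0), np.float64(0.0), np.float64(0.0)]
```

>>> servo_tool(
  deltas=[-0.18,0.11,0.6,0,-0.2,0,-0.18,0.11,0.5,0,0,0,0,0,0.2,0,0,0,0,0,0.2,0,0,0],
)

```text
clock: 9.12
position: [0.4699, 0.0597, 0.0498]
tool_rot: [1.0, -0.008, 0.004, 0.001]
ft_force: [-1.7, -1.0, 4.1]
finger_gap: 0.0003
```

>>> servo_tool(
  deltas=[0,0,0.2,0,0,0,0,0,0.2,0,0,0,0,0,0.15,0,0,0,0,0,0.1,0,0,0],
)

```text
clock: 9.62
position: [0.468, 0.0597, 0.0384]
tool_rot: [1.0, -0.007, 0.001, 0.001]
ft_force: [-12.6, 0.4, 32.5]
finger_gap: 0.0005
```

>>> servo_tool(
  deltas=[0,0,-0.02,0,0,0,0,0,0,0,0,0,0,0,0,0,0,0,0,0,0,0,0,0],
)

```text
clock: 10.12
position: [0.4683, 0.0597, 0.0413]
tool_rot: [1.0, -0.006, 0.001, 0.001]
ft_force: [-2.6, -0.7, 5.6]
finger_gap: 0.0004
```

```bash
python3 -c "
from h import *
c=snap('wrist','w3.png');c=snap('side','s3.png')
plan((.468,.0605,0.095),-0.9)
"
```

```text
t 10.22 pos [0.4683 0.0597 0.0413] yaw -0.75 gap 0.0003 F [-2.7  0.   5.4]
n 3 rest rotvec [ 0.02 -0.01  0.02]
 x 1 [np.float64(-0.01), np.float64(-0.01), np.float64(-0.9), np.float64(0.0), np.float64(0.0), np.float64(0.02)]
 x 2 [np.float64(-0.01), np.float64(-0.01), np.float64(-0.9), np.float64(0.0), np.float64(0.0), np.float64(-0.0)]
```

View pics/w3.png

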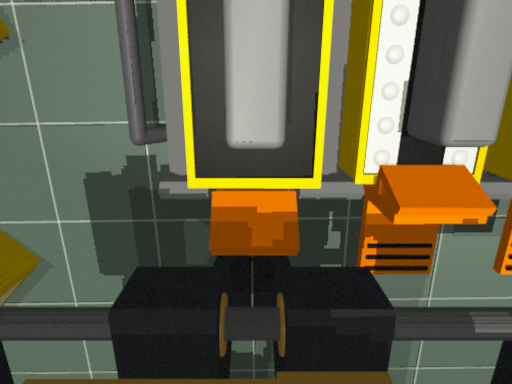

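View pics/s3.png

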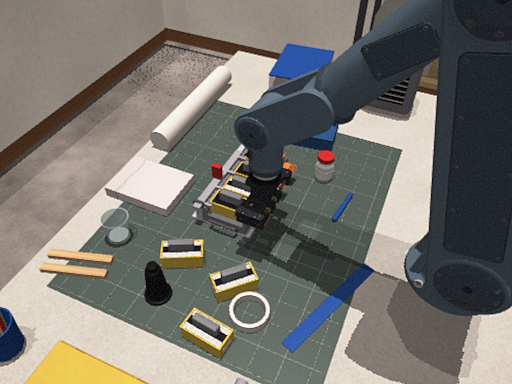

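>>> servo_tool(
  deltas=[0,0,-0.9,0,0,0,0,0.9,-0.3,0,0,0,0,0.9,0,0,0,0,0,0.9,0,0,0,0,0,0.9,0,0,0,0,0,0.9,0,0,0,0,0,0.9,0,0,0,0,0,0.7,0,0,0,0,0,0.3,0.2,0,0,0,0,0,0.2,0,0,0],
)

```text
clock: 11.48
position: [0.4694, -0.0724, 0.0594]
tool_rot: [1.0, -0.006, 0.004, 0.002]
ft_force: [0.3, 0.3, -0.9]
finger_gap: 0.0005
```

>>> servo_tool(
  deltas=[-0.05,0.14,0.3,0,0,0,0,0,0.2,0,0,0,0,0,0.2,0,0,0,0,0,0.2,0,0,0],
)

```text
clock: 11.98
position: [0.4661, -0.0741, 0.0399]
tool_rot: [1.0, -0.005, 0.001, 0.002]
ft_force: [-6.0, -2.5, 7.1]
finger_gap: 0.0004
```

>>> servo_tool(
  deltas=[0,0,0,0,0,0,0,0,0,0,0,0,0,0,0,0,0,0,0,0,0,0,0,0,0,0,0,0,0,0],
)

```text
clock: 12.6
position: [0.466, -0.0741, 0.0404]
tool_rot: [1.0, -0.003, 0.001, 0.003]
ft_force: [-2.6, -1.1, 5.4]
finger_gap: 0.0008
```

```bash
python3 -c "
from h import *
c=snap('wrist','w4.png');plan((.4669,-0.1435,0.06),-0.9)
"
```

```text
t 12.65 pos [ 0.466  -0.0742  0.0404] yaw -0.34 gap 0.0003 F [-2.5 -0.2  4.8]
n 4 rest rotvec [ 0.05 -0.01  0.08]
 x 1 [np.float64(0.02), np.float64(0.87), np.float64(-0.24), np.float64(0.0), np.float64(0.0), np.float64(0.08)]
 x 3 [np.float64(0.03), np.float64(0.87), np.float64(-0.24), np.float64(0.0), np.float64(0.0), np.float64(-0.0)]
```

View pics/w4.png

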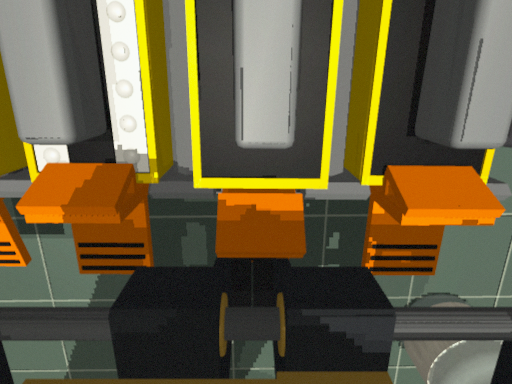

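Hook 1 is back and the cassette is up (rib at col 265). Next, paddle 0.

>>> servo_tool(
  deltas=[0,0,-0.9,0,0,0.08,0,0.8,-0.3,0,0,0,0.02,0.9,0,0,0,0,0.02,0.9,0,0,0,0,0.02,0.6,0,0,0,0,0,0.2,0.2,0,0,0,0,0,0.3,0,0,0],
)

```text
clock: 13.52
position: [0.4652, -0.1471, 0.0528]
tool_rot: [1.0, -0.008, -0.0, 0.003]
ft_force: [0.1, -0.2, 0.2]
finger_gap: 0.0008
```

>>> servo_tool(
  deltas=[0.03,-0.12,0.2,0,0,0,0,0,0.2,0,0,0,0,0,0.15,0,0,0,0,0,0,0,0,0,0,0,0,0,0,0,0,0,0,0,0,0,0,0,0,0,0,0],
)

```text
clock: 14.4
position: [0.4644, -0.1435, 0.0415]
tool_rot: [1.0, -0.005, -0.003, 0.004]
ft_force: [-2.9, -2.4, 5.8]
finger_gap: 0.0003
```

```bash
python3 -c "
from h import *
c=snap('wrist','w5.png');plan((.5549,-0.1449,0.12),-0.9)
"
```

```text
t 14.45 pos [ 0.4645 -0.1435  0.0416] yaw -0.59 gap 0.0005 F [-3.4 -2.3  5.4]
n 5 rest rotvec [0.07 0.04 0.05]
 x 1 [np.float64(0.9), np.float64(0.0), np.float64(-0.78), np.float64(0.0), np.float64(0.0), np.float64(0.05)]
 x 4 [np.float64(0.9), np.float64(-0.0), np.float64(-0.78), np.float64(0.0), np.float64(0.0), np.float64(-0.0)]
```

View pics/w5.png

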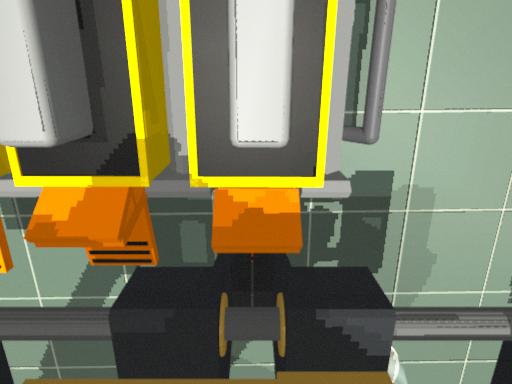

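>>> servo_tool(
  deltas=[0,0,-1,0,0,0,0,0,-1,0.05,0,0.05,0.6,0,-1,0,0,0,1,0,-0.8,0,0,0,1,0,0,0,0,0,1,0,0,0,0,0,0.6,0,0,0,0,0,0.3,0,0,0,0,0],
  grip=-0.1,
)

```text
clock: 15.45
position: [0.557, -0.1382, 0.117]
tool_rot: [1.0, -0.006, -0.003, -0.001]
ft_force: [-0.4, -0.5, -0.4]
finger_gap: 0.0398
```

```bash
python3 -c "
from h import *
plan((.5549,-0.1449,0.070),-0.9)
c=snap('top','t5.png');P=cloud(c)
print('tray');[print(r) for r in rects(P,0.035,0.055,(0.3,0.75,-0.5,-0.25))]
print('bench rib');[print(r) for r in rects(P,0.060,0.078,(0.35,0.73,0.15,0.5))]
print('ribs');[print(r) for r in rects(P,0.083,0.1,(0.5,0.59,-0.25,0.2))]
"
```

```text
t 15.45 pos [ 0.557  -0.1382  0.117 ] yaw -0.68 gap 0.0398 F [-0.4 -0.5 -0.4]
n 3 rest rotvec [-0.02  0.05  0.03]
 x 1 [np.float64(-0.03), np.float64(0.11), np.float64(0.78), np.float64(0.0), np.float64(0.0), np.float64(0.03)]
 x 2 [np.float64(-0.03), np.float64(0.11), np.float64(0.78), np.float64(0.0), np.float64(0.0), np.float64(0.0)]
tray
(array([ 0.5126, -0.3769,  0.0428]), 0.21, 0.141, 6.7, 596)
bench rib
(array([0.6072, 0.2303, 0.0689]), 0.059, 0.018, 27.4, 183)
(array([0.603 , 0.3306, 0.0689]), 0.041, 0.019, -29.4, 73)
(array([0.4548, 0.3888, 0.0688]), 0.059, 0.018, -5.7, 213)
(array([0.4588, 0.251 , 0.0688]), 0.061, 0.018, 46.6, 198)
ribs
(array([0.5581, 0.0596, 0.0926]), 0.058, 0.017, -1.0, 198)
(array([ 0.5574, -0.0088,  0.0851]), 0.058, 0.017, -1.4, 164)
```

>>> servo_tool(
  deltas=[-0.03,0.15,0.7,0,0,0.03,-0.03,0.12,0.7,0,0,0,-0.02,0.06,0.5,0,0,0,0,0,0.25,0,0,0,0,0,0.05,0,0,0],
)

```text
clock: 16.12
position: [0.5527, -0.1448, 0.0683]
tool_rot: [1.0, -0.008, -0.005, -0.002]
ft_force: [0.5, -0.6, 1.2]
finger_gap: 0.0397
```

>>> servo_tool(
  deltas=[0.1,0,0,0,0.05,0,0,0,0,0,0,0,0,0,0,0,0,0,0,0,0,0,0,0],
  grip=-1,
  squeeze=40,
)

```text
clock: 16.62
position: [0.5554, -0.1454, 0.0692]
tool_rot: [1.0, -0.008, -0.001, -0.001]
ft_force: [0.5, -1.0, -3.2]
finger_gap: 0.0178
```

>>> servo_tool(
  deltas=[0,0,-0.5,0,0,0,0,0,-0.8,0,0,0,0,0,-0.8,0,0,0,0,0,-0.8,0,0,0,0,0,-0.8,0,0,0,0,0,-0.3,0,0,0],
)

```text
clock: 17.38
position: [0.5563, -0.1453, 0.1565]
tool_rot: [1.0, -0.008, 0.0, -0.001]
ft_force: [0.1, 0.1, -1.9]
finger_gap: 0.0175
```

```bash
python3 -c "
from h import *
C=np.array([0.5127,-0.3768]);a=np.radians(6.8)
for s in (-.064,0,.064): print(s,np.round(C+s*np.array([np.cos(a),np.sin(a)]),4))
snap('wrist','w6.png')
p=C+.064*np.array([np.cos(a),np.sin(a)])
plan((*p,0.14),96.8)
"
```

```text
-0.064 [ 0.4492 -0.3844]
0 [ 0.5127 -0.3768]
0.064 [ 0.5762 -0.3692]
t 17.43 pos [ 0.5565 -0.1454  0.1568] yaw -0.94 gap 0.0176 F [-0.  -0.3  0.3]
n 15 rest rotvec [ -0.    -0.02 -14.22]
 x 1 [np.float64(0.08), np.float64(0.74), np.float64(0.06), np.float64(0.0), np.float64(0.0), np.float64(-1.0)]
 x 1 [np.float64(-0.01), np.float64(0.75), np.float64(0.06), np.float64(0.0), np.float64(0.0), np.float64(-1.0)]
 x 1 [np.float64(-0.1), np.float64(0.74), np.float64(0.06), np.float64(0.0), np.float64(0.0), np.float64(-1.0)]
 x 1 [np.float64(-0.19), np.float64(0.72), np.float64(0.06), np.float64(0.0), np.float64(0.0), np.float64(-1.0)]
 x 1 [np.float64(-0.27), np.float64(0.7), np.float64(0.06), np.float64(0.0), np.float64(0.0), np.float64(-1.0)]
 x 1 [np.float64(-0.36), np.float64(0.66), np.float64(0.06), np.float64(0.0), np.float64(0.0), np.float64(-1.0)]
 x 1 [np.float64(-0.43), np.float64(0.61), np.float64(0.06), np.float64(0.0), np.float64(0.0), np.float64(-1.0)]
 x 1 [np.float64(-0.5), np.float64(0.56), np.float64(0.06), np.float64(0.0), np.float64(0.0), np.float64(-1.0)]
 x 1 [np.float64(-0.57), np.float64(0.49), np.float64(0.06), np.float64(0.0), np.float64(0.0), np.float64(-1.0)]
 x 1 [np.float64(-0.62), np.float64(0.42), np.float64(0.06), np.float64(0.0), np.float64(0.0), np.float64(-1.0)]
 x 1 [np.float64(-0.67), np.float64(0.34), np.float64(0.06), np.float64(0.0), np.float64(0.0), np.float64(-1.0)]
 x 1 [np.float64(-0.7), np.float64(0.26), np.float64(0.06), np.float64(0.0), np.float64(0.0), np.float64(-1.0)]
 x 1 [np.float64(-0.73), np.float64(0.17), np.float64(0.06), np.float64(0.0), np.float64(0.0), np.float64(-1.0)]
 x 1 [np.float64(-0.74), np.float64(0.09), np.float64(0.06), np.float64(0.0), np.float64(0.0), np.float64(-1.0)]
 x 1 [np.float64(-0.75), np.float64(-0.0), np.float64(0.06), np.float64(0.0), np.float64(0.0), np.float64(-0.22)]
```

View pics/w6.png

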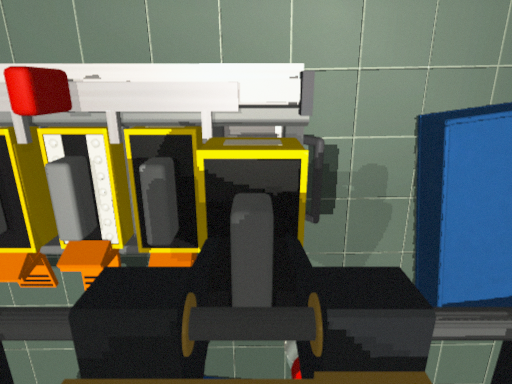

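>>> servo_tool(
  deltas=[0.08,0.74,0.06,0,0,-1,0,0.75,0.06,0,0,-1,-0.1,0.74,0.06,0,0,-1,-0.19,0.72,0.06,0,0,-1,-0.27,0.7,0.06,0,0,-1,-0.36,0.66,0.06,0,0,-1,-0.43,0.61,0.06,0,0,-1,-0.5,0.56,0.06,0,0,-1,-0.57,0.49,0.06,0,0,-1,-0.62,0.42,0.06,0,0,-1,-0.67,0.34,0.06,0,0,-1,-0.7,0.26,0.06,0,0,-1,-0.73,0.17,0.06,0,0,-1,-0.6,0.09,0.06,0,0,-0.9,-0.4,0,0.06,0,0,-0.2,0,0,0,0,0,0],
)

```text
clock: 19.42
position: [0.5733, -0.3602, 0.1239]
tool_rot: [0.649, 0.761, -0.0, -0.014]
ft_force: [-0.1, 0.2, -0.9]
finger_gap: 0.0179
```

```bash
python3 -c "
from h import *
plan((.5762,-.3692,0.06),96.8)
"
```

```text
t 19.43 pos [ 0.5733 -0.3602  0.1239] yaw 99.10 gap 0.0179 F [-0.1  0.2 -0.9]
n 4 rest rotvec [-0.15 -0.17  0.34]
 x 1 [np.float64(-0.12), np.float64(0.02), np.float64(0.8), np.float64(0.0), np.float64(0.0), np.float64(0.33)]
 x 3 [np.float64(-0.12), np.float64(0.02), np.float64(0.8), np.float64(0.0), np.float64(0.0), np.float64(-0.0)]
```

>>> servo_tool(
  deltas=[-0.1,0,0.8,-0.15,-0.17,0.33,-0.1,0,0.8,0,0,0,-0.1,0.02,0.9,0,0,0,-0.1,0,0.6,0,0,0,0,0,0.3,0,0,0,0,0,0.1,0,0,0],
)

```text
clock: 20.18
position: [0.5746, -0.3666, 0.05]
tool_rot: [0.665, 0.747, 0.0, -0.001]
ft_force: [-0.1, 3.9, 8.6]
finger_gap: 0.0178
```

```bash
python3 -c "
from h import *
plan((.5762,-.3692,0.052),96.8)
"
```

```text
t 20.18 pos [ 0.5746 -0.3666  0.05  ] yaw 96.69 gap 0.0178 F [-0.1  3.9  8.6]
n 1 rest rotvec [-0.01 -0.01 -0.02]
 x 1 [np.float64(-0.14), np.float64(0.06), np.float64(-0.1), np.float64(0.0), np.float64(0.0), np.float64(-0.02)]
```

>>> servo_tool(
  deltas=[0,0,0,0,0,0,0,0,0,0,0,0,0,0,-0.5,0,0,0,0,0,-1,0,0,0,0,0,-1,0,0,0,0,0,-1,0,0,0],
  grip=-0.2,
)

```text
clock: 20.92
position: [0.5756, -0.3675, 0.1268]
tool_rot: [0.665, 0.747, -0.0, 0.001]
ft_force: [0.3, 0.3, 0.1]
finger_gap: 0.0353
```

```bash
python3 -c "
from h import *
snap('wrist','w7.png')
plan((.556,-.0769,0.13),-0.9)
"
```

```text
t 20.98 pos [ 0.5771 -0.3688  0.1306] yaw 96.71 gap 0.0351 F [ 1.  -1.5  2.4]
n 15 rest rotvec [ 0.06  0.   14.2 ]
 x 1 [np.float64(0.97), np.float64(0.04), np.float64(0.0), np.float64(0.0), np.float64(0.0), np.float64(1.0)]
 x 1 [np.float64(0.97), np.float64(-0.07), np.float64(0.0), np.float64(0.0), np.float64(0.0), np.float64(1.0)]
 x 1 [np.float64(0.96), np.float64(-0.19), np.float64(0.0), np.float64(0.0), np.float64(0.0), np.float64(1.0)]
 x 1 [np.float64(0.93), np.float64(-0.3), np.float64(0.0), np.float64(0.0), np.float64(0.0), np.float64(1.0)]
 x 1 [np.float64(0.88), np.float64(-0.41), np.float64(0.0), np.float64(0.0), np.float64(0.0), np.float64(1.0)]
 x 1 [np.float64(0.83), np.float64(-0.51), np.float64(0.0), np.float64(0.0), np.float64(0.0), np.float64(1.0)]
 x 1 [np.float64(0.76), np.float64(-0.61), np.float64(0.0), np.float64(0.0), np.float64(0.0), np.float64(1.0)]
 x 1 [np.float64(0.68), np.float64(-0.7), np.float64(0.0), np.float64(0.0), np.float64(0.0), np.float64(1.0)]
 x 1 [np.float64(0.59), np.float64(-0.77), np.float64(0.0), np.float64(0.0), np.float64(0.0), np.float64(1.0)]
 x 1 [np.float64(0.5), np.float64(-0.84), np.float64(0.0), np.float64(0.0), np.float64(0.0), np.float64(1.0)]
 x 1 [np.float64(0.39), np.float64(-0.89), np.float64(0.0), np.float64(0.0), np.float64(0.0), np.float64(1.0)]
 x 1 [np.float64(0.28), np.float64(-0.93), np.float64(0.0), np.float64(0.0), np.float64(0.0), np.float64(1.0)]
 x 1 [np.float64(0.17), np.float64(-0.96), np.float64(0.0), np.float64(0.0), np.float64(0.0), np.float64(1.0)]
 x 1 [np.float64(0.05), np.float64(-0.97), np.float64(0.0), np.float64(0.0), np.float64(0.0), np.float64(1.0)]
 x 1 [np.float64(-0.06), np.float64(-0.97), np.float64(0.0), np.float64(0.0), np.float64(0.0), np.float64(0.2)]
```

View pics/w7.png

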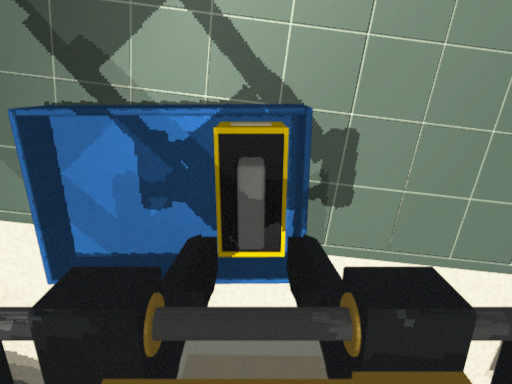

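>>> servo_tool(
  deltas=[0.97,0.04,0,0,0,1,0.97,-0.07,0,0,0,1,0.96,-0.19,0,0,0,1,0.93,-0.3,0,0,0,1,0.88,-0.41,0,0,0,1,0.83,-0.51,0,0,0,1,0.76,-0.61,0,0,0,1,0.68,-0.7,0,0,0,1,0.59,-0.77,0,0,0,1,0.5,-0.84,0,0,0,1,0.39,-0.89,0,0,0,1,0.28,-0.93,0,0,0,1,0.17,-0.96,0,0,0,1,0.05,-0.8,0,0,0,0.8,0,-0.4,0,0,0,0.1,0,0,0,0,0,0],
  grip=-0.1,
)

```text
clock: 22.98
position: [0.5682, -0.0863, 0.1419]
tool_rot: [1.0, -0.017, 0.01, 0.007]
ft_force: [0.3, 0.5, 0.2]
finger_gap: 0.0395
```

```bash
python3 -c "
from h import *
plan((.556,-.0769,0.07),-0.9,4)
"
```

```text
t 22.98 pos [ 0.5682 -0.0863  0.1419] yaw -1.96 gap 0.0395 F [0.3 0.5 0.2]
n 4 rest rotvec [ 0.12 -0.17 -0.16]
 x 1 [np.float64(-0.16), np.float64(-0.11), np.float64(0.9), np.float64(0.0), np.float64(0.0), np.float64(-0.15)]
 x 3 [np.float64(-0.15), np.float64(-0.12), np.float64(0.9), np.float64(0.0), np.float64(0.0), np.float64(-0.0)]
```

>>> servo_tool(
  deltas=[-0.3,-0.2,0.5,0.12,-0.17,-0.16,-0.25,-0.2,0.6,0,0,0,0,-0.05,0.5,0,0,0,0,0,0.1,0,0,0],
)

```text
clock: 23.48
position: [0.5563, -0.078, 0.1047]
tool_rot: [1.0, -0.007, -0.001, -0.001]
ft_force: [0.7, -0.3, 0.1]
finger_gap: 0.0398
```

```bash
python3 -c "
from h import *
plan((.556,-.0769,0.07),-0.9,3)
"
```

```text
t 23.48 pos [ 0.5563 -0.078   0.1047] yaw -0.75 gap 0.0398 F [ 0.7 -0.3  0.1]
n 3 rest rotvec [-0.01  0.02  0.02]
 x 1 [np.float64(-0.0), np.float64(-0.02), np.float64(0.58), np.float64(0.0), np.float64(0.0), np.float64(0.02)]
 x 2 [np.float64(-0.0), np.float64(-0.02), np.float64(0.58), np.float64(0.0), np.float64(0.0), np.float64(-0.0)]
```

>>> servo_tool(
  deltas=[0,-0.03,0.7,0,0,0,0,-0.02,0.7,0,0,0,0,0,0.3,0,0,0,0,0,0,0,0,0],
)

```text
clock: 23.98
position: [0.5559, -0.0769, 0.0675]
tool_rot: [1.0, -0.007, -0.002, -0.001]
ft_force: [0.3, -0.2, 0.4]
finger_gap: 0.0395
```

>>> servo_tool(
  deltas=[0,0,0,0,0,0,0,0,0,0,0,0,0,0,0,0,0,0,0,0,0,0,0,0],
  grip=-1,
)

```text
clock: 24.48
position: [0.5566, -0.0775, 0.0685]
tool_rot: [1.0, -0.007, -0.001, -0.0]
ft_force: [1.0, -0.1, -2.6]
finger_gap: 0.0179
```

>>> servo_tool(
  deltas=[0,0,-0.5,0,0,0,0,0,-0.8,0,0,0,0,0,-0.8,0,0,0,0,0,-0.8,0,0,0,0,0,-0.8,0,0,0,0,0,-0.3,0,0,0],
)

```text
clock: 25.22
position: [0.5576, -0.0774, 0.1559]
tool_rot: [1.0, -0.007, 0.001, -0.0]
ft_force: [-0.4, -0.5, -0.5]
finger_gap: 0.0176
```

```bash
python3 -c "
from h import *
snap('wrist','w8.png')
plan((.5125,-.3767,0.13),96.8)
"
```

```text
t 25.27 pos [ 0.5578 -0.0775  0.1562] yaw -0.75 gap 0.0180 F [ 0.3  0.4 -0.7]
n 16 rest rotvec [ 1.000e-02 -1.000e-02 -1.419e+01]
 x 1 [np.float64(-0.13), np.float64(0.94), np.float64(0.08), np.float64(0.0), np.float64(0.0), np.float64(-1.0)]
 x 1 [np.float64(-0.24), np.float64(0.91), np.float64(0.08), np.float64(0.0), np.float64(0.0), np.float64(-1.0)]
 x 1 [np.float64(-0.35), np.float64(0.88), np.float64(0.08), np.float64(0.0), np.float64(0.0), np.float64(-1.0)]
 x 1 [np.float64(-0.45), np.float64(0.83), np.float64(0.08), np.float64(0.0), np.float64(0.0), np.float64(-1.0)]
 x 1 [np.float64(-0.55), np.float64(0.77), np.float64(0.08), np.float64(0.0), np.float64(0.0), np.float64(-1.0)]
 x 1 [np.float64(-0.64), np.float64(0.7), np.float64(0.08), np.float64(0.0), np.float64(0.0), np.float64(-1.0)]
 x 1 [np.float64(-0.71), np.float64(0.62), np.float64(0.08), np.float64(0.0), np.float64(0.0), np.float64(-1.0)]
 x 1 [np.float64(-0.78), np.float64(0.53), np.float64(0.08), np.float64(0.0), np.float64(0.0), np.float64(-1.0)]
 x 1 [np.float64(-0.84), np.float64(0.43), np.float64(0.08), np.float64(0.0), np.float64(0.0), np.float64(-1.0)]
 x 1 [np.float64(-0.89), np.float64(0.33), np.float64(0.08), np.float64(0.0), np.float64(0.0), np.float64(-1.0)]
 x 1 [np.float64(-0.92), np.float64(0.22), np.float64(0.08), np.float64(0.0), np.float64(0.0), np.float64(-1.0)]
 x 1 [np.float64(-0.94), np.float64(0.11), np.float64(0.08), np.float64(0.0), np.float64(0.0), np.float64(-1.0)]
 x 1 [np.float64(-0.95), np.float64(-0.01), np.float64(0.08), np.float64(0.0), np.float64(0.0), np.float64(-1.0)]
 x 1 [np.float64(-0.94), np.float64(-0.12), np.float64(0.08), np.float64(0.0), np.float64(0.0), np.float64(-1.0)]
 x 1 [np.float64(-0.92), np.float64(-0.23), np.float64(0.08), np.float64(0.0), np.float64(0.0), np.float64(-0.19)]
 x 1 [np.float64(-0.91), np.float64(-0.25), np.float64(0.08), np.float64(0.0), np.float64(0.0), np.float64(-0.0)]
```

View pics/w8.png

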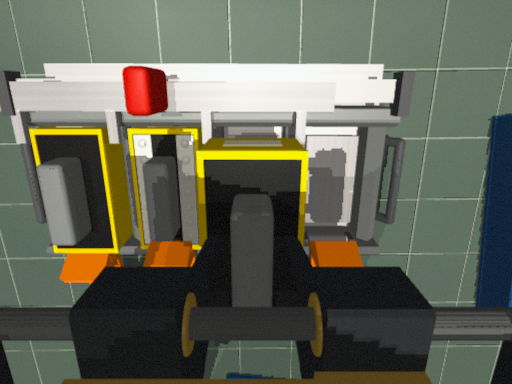

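>>> servo_tool(
  deltas=[-0.13,0.94,0.08,0,0,-1,-0.24,0.91,0.08,0,0,-1,-0.35,0.88,0.08,0,0,-1,-0.45,0.83,0.08,0,0,-1,-0.55,0.77,0.08,0,0,-1,-0.64,0.7,0.08,0,0,-1,-0.71,0.62,0.08,0,0,-1,-0.78,0.53,0.08,0,0,-1,-0.84,0.43,0.08,0,0,-1,-0.89,0.33,0.08,0,0,-1,-0.92,0.22,0.08,0,0,-1,-0.94,0.11,0.08,0,0,-1,-0.95,0,0.08,0,0,-1,-0.94,-0.12,0.08,0,0,-0.8,-0.6,-0.15,0.08,0,0,0,-0.3,-0.1,0,0,0,0],
)

```text
clock: 27.28
position: [0.5126, -0.3619, 0.1191]
tool_rot: [0.661, 0.75, -0.001, -0.012]
ft_force: [-0.2, 0.1, 0.1]
finger_gap: 0.0178
```

```bash
python3 -c "
from h import *
plan((.5125,-.3767,0.055),96.8,4)
"
```

```text
t 27.27 pos [ 0.5126 -0.3619  0.1191] yaw 97.21 gap 0.0178 F [-0.2  0.1  0.1]
n 4 rest rotvec [-0.14 -0.14  0.06]
 x 1 [np.float64(-0.18), np.float64(-0.03), np.float64(0.8), np.float64(0.0), np.float64(0.0), np.float64(0.06)]
 x 3 [np.float64(-0.18), np.float64(-0.02), np.float64(0.8), np.float64(0.0), np.float64(0.0), np.float64(-0.0)]
```

>>> servo_tool(
  deltas=[-0.2,0,0.7,-0.14,-0.14,0.06,-0.2,0,0.9,0,0,0,-0.1,0,0.9,0,0,0,0,0,0.5,0,0,0,0,0,0.2,0,0,0,0,0,0.1,0,0,0],
)

```text
clock: 28.02
position: [0.5139, -0.3708, 0.0493]
tool_rot: [0.665, 0.747, 0.0, -0.001]
ft_force: [-0.4, 3.4, 11.6]
finger_gap: 0.0179
```

>>> servo_tool(
  deltas=[0,0,0,0,0,0,0,0,0,0,0,0,0,0,-0.5,0,0,0,0,0,-1,0,0,0,0,0,-1,0,0,0,0,0,-1,0,0,0],
  grip=-0.2,
)

```text
clock: 28.78
position: [0.5147, -0.3717, 0.1258]
tool_rot: [0.665, 0.747, 0.0, 0.0]
ft_force: [0.8, 0.2, 0.2]
finger_gap: 0.0347
```

```bash
python3 -c "
from h import *
snap('wrist','w9.png')
plan((.558,.0591,0.135),-0.9)
"
```

```text
t 28.82 pos [ 0.5162 -0.3731  0.1294] yaw 96.63 gap 0.0351 F [ 1.1 -1.2  2.3]
n 23 rest rotvec [ 0.06 -0.   14.19]
 x 1 [np.float64(0.92), np.float64(0.2), np.float64(-0.01), np.float64(0.0), np.float64(0.0), np.float64(1.0)]
 x 1 [np.float64(0.94), np.float64(0.09), np.float64(-0.01), np.float64(0.0), np.float64(0.0), np.float64(1.0)]
 x 1 [np.float64(0.94), np.float64(-0.03), np.float64(-0.01), np.float64(0.0), np.float64(0.0), np.float64(1.0)]
 x 1 [np.float64(0.93), np.float64(-0.14), np.float64(-0.01), np.float64(0.0), np.float64(0.0), np.float64(1.0)]
 x 1 [np.float64(0.91), np.float64(-0.25), np.float64(-0.01), np.float64(0.0), np.float64(0.0), np.float64(1.0)]
 x 1 [np.float64(0.87), np.float64(-0.36), np.float64(-0.01), np.float64(0.0), np.float64(0.0), np.float64(1.0)]
 x 1 [np.float64(0.82), np.float64(-0.46), np.float64(-0.01), np.float64(0.0), np.float64(0.0), np.float64(1.0)]
 x 1 [np.float64(0.76), np.float64(-0.55), np.float64(-0.01), np.float64(0.0), np.float64(0.0), np.float64(1.0)]
 x 1 [np.float64(0.69), np.float64(-0.64), np.float64(-0.01), np.float64(0.0), np.float64(0.0), np.float64(1.0)]
 x 1 [np.float64(0.61), np.float64(-0.72), np.float64(-0.01), np.float64(0.0), np.float64(0.0), np.float64(1.0)]
 x 1 [np.float64(0.52), np.float64(-0.79), np.float64(-0.01), np.float64(0.0), np.float64(0.0), np.float64(1.0)]
 x 1 [np.float64(0.42), np.float64(-0.84), np.float64(-0.01), np.float64(0.0), np.float64(0.0), np.float64(1.0)]
 x 1 [np.float64(0.32), np.float64(-0.89), np.float64(-0.01), np.float64(0.0), np.float64(0.0), np.float64(1.0)]
 x 1 [np.float64(0.21), np.float64(-0.92), np.float64(-0.01), np.float64(0.0), np.float64(0.0), np.float64(1.0)]
 x 1 [np.float64(0.1), np.float64(-0.94), np.float64(-0.01), np.float64(0.0), np.float64(0.0), np.float64(0.19)]
 x 8 [np.float64(0.08), np.float64(-0.94), np.float64(-0.01), np.float64(0.0), np.float64(0.0), np.float64(-0.0)]
```

View pics/w9.png

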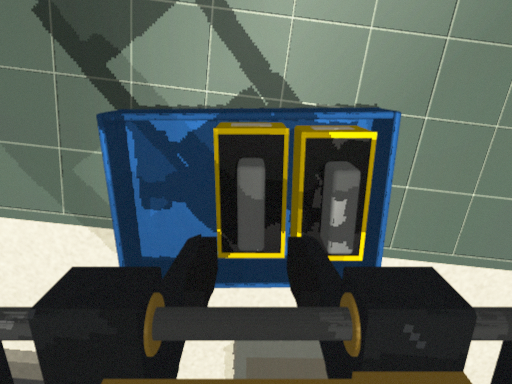

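>>> servo_tool(
  deltas=[0.92,0.2,0,0,0,1,0.94,0.09,0,0,0,1,0.94,-0.03,0,0,0,1,0.93,-0.14,0,0,0,1,0.91,-0.25,0,0,0,1,0.87,-0.36,0,0,0,1,0.82,-0.46,0,0,0,1,0.76,-0.55,0,0,0,1,0.69,-0.64,0,0,0,1,0.61,-0.72,0,0,0,1,0.52,-0.79,0,0,0,1,0.42,-0.84,0,0,0,1,0.32,-0.89,0,0,0,1,0.21,-0.92,0,0,0,0.7,0.1,-0.94,0,0,0,0,0.08,-0.94,0,0,0,0,0.08,-0.94,0,0,0,0,0.08,-0.94,0,0,0,0,0.08,-0.94,0,0,0,0,0.08,-0.94,0,0,0,0],
  grip=-0.1,
)

```text
clock: 31.32
position: [0.5674, 0.01, 0.1447]
tool_rot: [1.0, -0.008, 0.014, 0.01]
ft_force: [0.0, -0.7, 0.4]
finger_gap: 0.0395
```

```bash
python3 -c "
from h import *
plan((.558,.0591,0.105),-0.9)
"
```

```text
t 31.32 pos [0.5674 0.01   0.1447] yaw -0.92 gap 0.0395 F [ 0.  -0.7  0.4]
n 3 rest rotvec [ 0.16 -0.24 -0.01]
 x 3 [np.float64(-0.17), np.float64(-0.82), np.float64(0.66), np.float64(0.0), np.float64(0.0), np.float64(-0.0)]
```

>>> servo_tool(
  deltas=[-0.2,-0.9,0.3,0.16,-0.24,0,-0.2,-0.8,0.4,0,0,0,-0.1,-0.4,0.5,0,0,0,0,0,0.4,0,0,0,0,0,0,0,0,0],
)

```text
clock: 31.95
position: [0.5565, 0.0563, 0.1086]
tool_rot: [1.0, -0.007, -0.003, -0.001]
ft_force: [-0.3, -0.4, 0.6]
finger_gap: 0.0396
```

```bash
python3 -c "
from h import *
plan((.558,.0593,0.069),-0.9,3)
"
```

```text
t 31.95 pos [0.5565 0.0563 0.1086] yaw -0.82 gap 0.0396 F [-0.3 -0.4  0.6]
n 3 rest rotvec [-0.01  0.04  0.01]
 x 1 [np.float64(0.02), np.float64(-0.05), np.float64(0.66), np.float64(0.0), np.float64(0.0), np.float64(0.01)]
 x 2 [np.float64(0.02), np.float64(-0.05), np.float64(0.66), np.float64(0.0), np.float64(0.0), np.float64(-0.0)]
```

>>> servo_tool(
  deltas=[0.04,-0.07,0.8,0,0,0,0.02,-0.06,0.7,0,0,0,0.02,-0.02,0.4,0,0,0,0,0,0,0,0,0],
)

```text
clock: 32.45
position: [0.5581, 0.0582, 0.0676]
tool_rot: [1.0, -0.008, -0.003, -0.001]
ft_force: [0.5, 0.4, -0.2]
finger_gap: 0.0397
```

>>> servo_tool(
  deltas=[0,0,0,0,0,0,0,0,0,0,0,0,0,0,0,0,0,0,0,0,0,0,0,0],
  grip=-1,
)

```text
clock: 32.95
position: [0.5587, 0.058, 0.0684]
tool_rot: [1.0, -0.008, -0.002, -0.0]
ft_force: [0.9, 0.3, -2.9]
finger_gap: 0.0179
```

>>> servo_tool(
  deltas=[0,0,-0.5,0,0,0,0,0,-0.8,0,0,0,0,0,-0.8,0,0,0,0,0,-0.8,0,0,0,0,0,-0.8,0,0,0,0,0,-0.3,0,0,0],
)

```text
clock: 33.7
position: [0.56, 0.0579, 0.156]
tool_rot: [1.0, -0.008, -0.0, -0.0]
ft_force: [-1.0, -0.8, -1.3]
finger_gap: 0.0175
```

```bash
python3 -c "
from h import *
snap('wrist','w10.png')
plan((.4492,-.3820,0.13),96.8)
"
```

```text
t 33.75 pos [0.5602 0.0579 0.1563] yaw -0.93 gap 0.0179 F [ 0.8 -0.  -0.2]
n 23 rest rotvec [ -0.    -0.   -14.21]
 x 1 [np.float64(-0.23), np.float64(0.96), np.float64(0.06), np.float64(0.0), np.float64(0.0), np.float64(-1.0)]
 x 1 [np.float64(-0.34), np.float64(0.93), np.float64(0.06), np.float64(0.0), np.float64(0.0), np.float64(-1.0)]
 x 1 [np.float64(-0.45), np.float64(0.88), np.float64(0.06), np.float64(0.0), np.float64(0.0), np.float64(-1.0)]
 x 1 [np.float64(-0.55), np.float64(0.82), np.float64(0.06), np.float64(0.0), np.float64(0.0), np.float64(-1.0)]
 x 1 [np.float64(-0.64), np.float64(0.75), np.float64(0.06), np.float64(0.0), np.float64(0.0), np.float64(-1.0)]
 x 1 [np.float64(-0.73), np.float64(0.66), np.float64(0.06), np.float64(0.0), np.float64(0.0), np.float64(-1.0)]
 x 1 [np.float64(-0.8), np.float64(0.57), np.float64(0.06), np.float64(0.0), np.float64(0.0), np.float64(-1.0)]
 x 1 [np.float64(-0.87), np.float64(0.47), np.float64(0.06), np.float64(0.0), np.float64(0.0), np.float64(-1.0)]
 x 1 [np.float64(-0.92), np.float64(0.37), np.float64(0.06), np.float64(0.0), np.float64(0.0), np.float64(-1.0)]
 x 1 [np.float64(-0.95), np.float64(0.25), np.float64(0.06), np.float64(0.0), np.float64(0.0), np.float64(-1.0)]
 x 1 [np.float64(-0.98), np.float64(0.14), np.float64(0.06), np.float64(0.0), np.float64(0.0), np.float64(-1.0)]
 x 1 [np.float64(-0.99), np.float64(0.02), np.float64(0.06), np.float64(0.0), np.float64(0.0), np.float64(-1.0)]
 x 1 [np.float64(-0.98), np.float64(-0.1), np.float64(0.06), np.float64(0.0), np.float64(0.0), np.float64(-1.0)]
 x 1 [np.float64(-0.96), np.float64(-0.22), np.float64(0.06), np.float64(0.0), np.float64(0.0), np.float64(-1.0)]
 x 1 [np.float64(-0.93), np.float64(-0.33), np.float64(0.06), np.float64(0.0), np.float64(0.0), np.float64(-0.21)]
 x 8 [np.float64(-0.92), np.float64(-0.35), np.float64(0.06), np.float64(0.0), np.float64(0.0), np.float64(-0.0)]
```

View pics/w10.png

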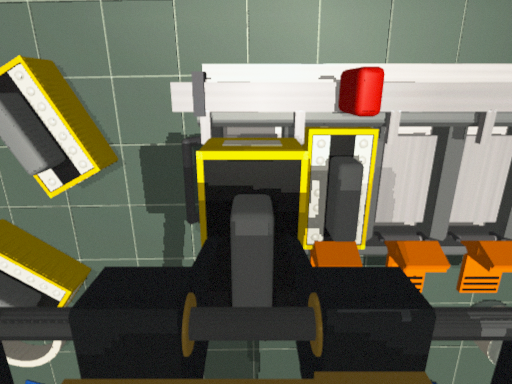

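>>> servo_tool(
  deltas=[-0.23,0.96,0,0,0,-1,-0.34,0.93,0,0,0,-1,-0.45,0.88,0,0,0,-1,-0.55,0.82,0,0,0,-1,-0.64,0.75,0,0,0,-1,-0.73,0.66,0,0,0,-1,-0.8,0.57,0,0,0,-1,-0.87,0.47,0,0,0,-1,-0.92,0.37,0,0,0,-1,-0.95,0.25,0,0,0,-1,-0.98,0.14,0,0,0,-1,-0.99,0.02,0,0,0,-1,-0.98,-0.1,0,0,0,-1,-0.96,-0.22,0,0,0,-0.8,-0.93,-0.33,0,0,0,0,-0.92,-0.35,0,0,0,0,-0.92,-0.35,0,0,0,0,-0.92,-0.35,0,0,0,0,-0.92,-0.35,0,0,0,0,-0.92,-0.35,0,0,0,0],
)

```text
clock: 36.25
position: [0.4594, -0.3357, 0.1449]
tool_rot: [0.66, 0.751, -0.003, -0.013]
ft_force: [0.8, 0.3, -0.9]
finger_gap: 0.0178
```

```bash
python3 -c "
from h import *
plan((.4492,-.3800,0.11),96.8)
"
```

```text
t 36.25 pos [ 0.4594 -0.3357  0.1449] yaw 97.32 gap 0.0178 F [ 0.8  0.3 -0.9]
n 3 rest rotvec [-0.18 -0.12  0.08]
 x 1 [np.float64(-0.71), np.float64(-0.26), np.float64(0.58), np.float64(0.0), np.float64(0.0), np.float64(0.08)]
 x 2 [np.float64(-0.71), np.float64(-0.26), np.float64(0.58), np.float64(0.0), np.float64(0.0), np.float64(-0.0)]
```

>>> servo_tool(
  deltas=[-0.7,-0.26,0.4,-0.18,-0.12,0.08,-0.7,-0.26,0.6,0,0,0,-0.35,-0.12,0.6,0,0,0,0,0,0,0,0,0],
)

```text
clock: 36.75
position: [0.4495, -0.3767, 0.111]
tool_rot: [0.665, 0.747, 0.0, -0.0]
ft_force: [-0.9, 0.4, -0.3]
finger_gap: 0.0173
```

```bash
python3 -c "
from h import *
plan((.4492,-.3800,0.051),96.8)
snap('wrist','w11.png')
"
```

```text
t 36.75 pos [ 0.4495 -0.3767  0.111 ] yaw 96.65 gap 0.0173 F [-0.9  0.4 -0.3]
n 4 rest rotvec [ 0.   -0.   -0.02]
 x 1 [np.float64(-0.04), np.float64(-0.01), np.float64(0.75), np.float64(0.0), np.float64(0.0), np.float64(-0.02)]
 x 3 [np.float64(-0.04), np.float64(-0.01), np.float64(0.75), np.float64(0.0), np.float64(0.0), np.float64(-0.0)]
```

View pics/w11.png

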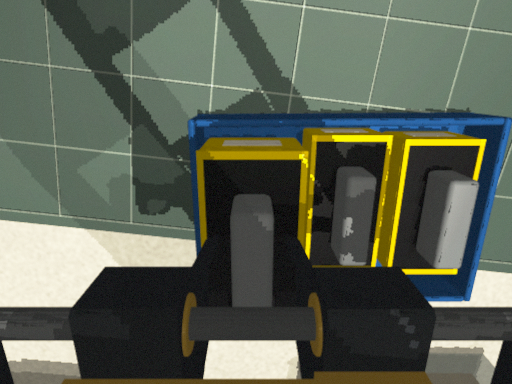

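>>> servo_tool(
  deltas=[-0.04,0,0.7,0,0,0,-0.04,0,0.9,0,0,0,-0.04,0,0.7,0,0,0,0,0,0.3,0,0,0,0,0,0.1,0,0,0],
)

```text
clock: 37.42
position: [0.4508, -0.3776, 0.0535]
tool_rot: [0.664, 0.748, 0.0, -0.0]
ft_force: [0.8, 0.3, -0.9]
finger_gap: 0.0178
```

>>> servo_tool(
  deltas=[0,0,0.05,0,0,0,0,0,0,0,0,0],
)

```text
clock: 37.67
position: [0.4511, -0.3778, 0.0529]
tool_rot: [0.664, 0.748, 0.0, 0.0]
ft_force: [0.8, 0.4, -1.2]
finger_gap: 0.0174
```

>>> servo_tool(
  deltas=[0,0,0.15,0,0,0,0,0,0.1,0,0,0],
)

```text
clock: 37.92
position: [0.4516, -0.3783, 0.0492]
tool_rot: [0.664, 0.748, 0.0, 0.001]
ft_force: [-4.0, 5.7, 13.0]
finger_gap: 0.0175
```

>>> servo_tool(
  deltas=[0,0,0,0,0,0,0,0,0,0,0,0,0,0,-0.5,0,0,0,0,0,-1,0,0,0,0,0,-1,0,0,0,0,0,-1,0,0,0,0,0,0,0,0,0],
  grip=-0.2,
)

```text
clock: 38.8
position: [0.4527, -0.3798, 0.127]
tool_rot: [0.664, 0.748, -0.0, 0.004]
ft_force: [-0.2, 0.4, -0.4]
finger_gap: 0.0351
```

```bash
python3 -c "
from h import *
snap('wrist','w12.png')
c=snap('top','t12.png');P=cloud(c)
print('bench rib');[print(r) for r in rects(P,0.060,0.078,(0.35,0.73,0.15,0.5))]
print('bench body');[print(r) for r in rects(P,0.03,0.078,(0.35,0.73,0.15,0.5))]
print('ribs');[print(r) for r in rects(P,0.083,0.1,(0.5,0.59,-0.25,0.2))]
plan((.606,.2303,0.13),27.5)
"
```

```text
bench rib
(array([0.607 , 0.2301, 0.0688]), 0.06, 0.018, 27.9, 184)
(array([0.6029, 0.3308, 0.0691]), 0.041, 0.018, -30.7, 69)
(array([0.4665, 0.2855, 0.0688]), 0.06, 0.018, 53.3, 196)
(array([0.4549, 0.3893, 0.0687]), 0.059, 0.02, -6.2, 214)
bench body
(array([0.6073, 0.2305, 0.0414]), 0.101, 0.052, 27.6, 824)
(array([0.6019, 0.3306, 0.0534]), 0.047, 0.023, -34.9, 187)
(array([0.4667, 0.286 , 0.0414]), 0.101, 0.052, 53.6, 872)
(array([0.4547, 0.3894, 0.0415]), 0.1, 0.054, -6.5, 914)
ribs
(array([ 0.5576, -0.0088,  0.0852]), 0.059, 0.017, -1.6, 172)
t 38.90 pos [ 0.4518 -0.3786  0.1247] yaw 96.80 gap 0.0353 F [-0.4 -0.  -0.2]
n 32 rest rotvec [3.000e-02 1.000e-02 1.008e+01]
 x 1 [np.float64(0.92), np.float64(0.35), np.float64(-0.01), np.float64(0.0), np.float64(0.0), np.float64(1.0)]
 x 1 [np.float64(0.95), np.float64(0.24), np.float64(-0.01), np.float64(0.0), np.float64(0.0), np.float64(1.0)]
 x 1 [np.float64(0.97), np.float64(0.12), np.float64(-0.01), np.float64(0.0), np.float64(0.0), np.float64(1.0)]
 x 1 [np.float64(0.98), np.float64(0.01), np.float64(-0.01), np.float64(0.0), np.
[... 237 characters left out ...]
), np.float64(1.0)]
 x 1 [np.float64(0.92), np.float64(-0.34), np.float64(-0.01), np.float64(0.0), np.float64(0.0), np.float64(1.0)]
 x 1 [np.float64(0.87), np.float64(-0.45), np.float64(-0.01), np.float64(0.0), np.float64(0.0), np.float64(1.0)]
 x 1 [np.float64(0.81), np.float64(-0.55), np.float64(-0.01), np.float64(0.0), np.float64(0.0), np.float64(1.0)]
 x 1 [np.float64(0.74), np.float64(-0.64), np.float64(-0.01), np.float64(0.0), np.float64(0.0), np.float64(1.0)]
 x 1 [np.float64(0.66), np.float64(-0.73), np.float64(-0.01), np.float64(0.0), np.float64(0.0), np.float64(0.08)]
 x 21 [np.float64(0.65), np.float64(-0.73), np.float64(-0.01), np.float64(0.0), np.float64(0.0), np.float64(-0.0)]
```

View pics/w12.png

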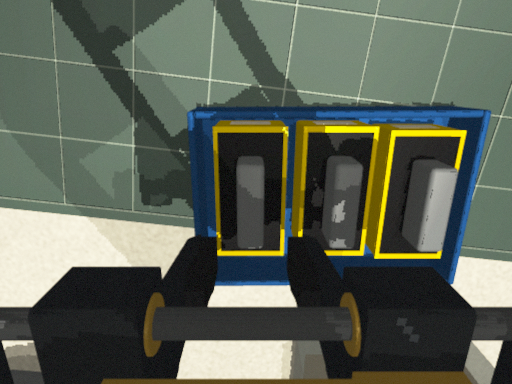

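View pics/t12.png

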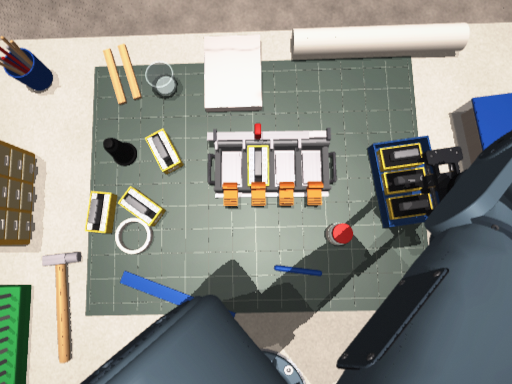

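>>> servo_tool(
  deltas=[0.92,0.35,-0.1,0,0,1,0.95,0.24,-0.1,0,0,1,0.97,0.12,-0.1,0,0,1,0.98,0,-0.1,0,0,1,0.98,-0.11,-0.1,0,0,1,0.95,-0.23,-0.1,0,0,1,0.92,-0.34,-0.1,0,0,1,0.87,-0.45,-0.1,0,0,1,0.81,-0.55,-0.1,0,0,1,0.74,-0.64,-0.1,0,0,0.8,0.66,-0.73,0,0,0,0,0.65,-0.73,0,0,0,0,0.65,-0.73,0,0,0,0,0.65,-0.73,0,0,0,0,0.65,-0.73,0,0,0,0,0.65,-0.73,0,0,0,0,0.65,-0.73,0,0,0,0,0.65,-0.73,0,0,0,0,0.65,-0.73,0,0,0,0,0.65,-0.73,0,0,0,0],
  grip=-0.2,
)

```text
clock: 41.4
position: [0.542, 0.018, 0.1262]
tool_rot: [0.972, 0.233, -0.013, -0.012]
ft_force: [0.5, 0.8, 0.1]
finger_gap: 0.0353
```

```bash
python3 -c "
from h import *
plan((.606,.2303,0.14),27.6)
c=snap('side','s13.png');P=cloud(c)
print(np.round(np.array(w2c(c))[:3,3],2))
m=(P[...,2]>0.06)&(P[...,0]>.55)&(P[...,0]<.66)&(P[...,1]>.28)&(P[...,1]<.4)&(P[...,2]<.14)
q=P[m];print(len(q),q.max(0),q.min(0))
for lo in (0.07,0.08,.09,.1,.105): 
  r=q[q[:,2]>lo]; print(lo,len(r),r[:,:2].min(0),r[:,:2].max(0)) if len(r) else 0
"
```

```text
t 41.40 pos [0.542  0.018  0.1262] yaw 26.91 gap 0.0353 F [0.5 0.8 0.1]
n 11 rest rotvec [-0.24  0.16 -0.1 ]
 x 1 [np.float64(0.7), np.float64(-0.73), np.float64(-0.06), np.float64(0.0), np.float64(0.0), np.float64(-0.1)]
 x 10 [np.float64(0.7), np.float64(-0.72), np.float64(-0.06), np.float64(0.0), np.float64(0.0), np.float64(-0.0)]
[0.48 0.21 1.1 ]
409 [0.62760616 0.36167853 0.11557512] [0.58708223 0.32455218 0.06004457]
0.07 344 [0.58850237 0.32455218] [0.62760616 0.36167853]
0.08 287 [0.59004052 0.32455218] [0.62760616 0.36095245]
0.09 227 [0.59088824 0.32455218] [0.62760616 0.35867905]
0.1 122 [0.59370338 0.32705718] [0.6203599  0.35618279]
0.105 100 [0.59591273 0.32705718] [0.6203599 0.3519817]
```

>>> servo_tool(
  deltas=[0.65,-0.73,-0.06,-0.24,0.16,-0.1,0.66,-0.73,-0.06,0,0,0,0.66,-0.73,-0.06,0,0,0,0.66,-0.73,-0.06,0,0,0,0.66,-0.73,-0.06,0,0,0,0.66,-0.73,-0.06,0,0,0,0.66,-0.73,-0.06,0,0,0,0.66,-0.73,-0.06,0,0,0,0.66,-0.73,-0.06,0,0,0,0.3,-0.35,0,0,0,0,0,0,0,0,0,0],
  grip=-0.1,
)

```text
clock: 42.82
position: [0.5903, 0.2113, 0.1352]
tool_rot: [0.971, 0.239, -0.002, -0.001]
ft_force: [0.2, -0.9, -0.5]
finger_gap: 0.0395
```

```bash
python3 -c "
from h import *
plan((.600,.2265,0.05),27.6,5)
"
```

```text
t 42.83 pos [0.5903 0.2113 0.1352] yaw 27.69 gap 0.0395 F [ 0.2 -0.9 -0.5]
n 5 rest rotvec [-0.02  0.03  0.01]
 x 1 [np.float64(0.16), np.float64(-0.09), np.float64(0.85), np.float64(0.0), np.float64(0.0), np.float64(0.01)]
 x 4 [np.float64(0.16), np.float64(-0.09), np.float64(0.85), np.float64(0.0), np.float64(0.0), np.float64(-0.0)]
```

>>> servo_tool(
  deltas=[0.35,-0.2,0.4,0,0,0,0.35,-0.2,0.6,0,0,0,0.1,-0.06,0.6,0,0,0,0,0,0,0,0,0],
)

```text
clock: 43.32
position: [0.6, 0.2263, 0.0996]
tool_rot: [0.971, 0.238, -0.003, -0.001]
ft_force: [-0.0, 0.0, 0.4]
finger_gap: 0.0394
```

```bash
python3 -c "
from h import *
plan((.600,.2265,0.05),27.6,5)
c=snap('wrist','w13.png');P=cloud(c)
[print(r) for r in rects(P,0.060,0.078,(0.5,0.73,0.15,0.3),50)]
[print(r) for r in rects(P,0.03,0.078,(0.5,0.73,0.15,0.3),50)]
"
```

```text
t 43.33 pos [0.6    0.2263 0.0996] yaw 27.59 gap 0.0394 F [-0.   0.   0.4]
n 5 rest rotvec [-0.02  0.05 -0.  ]
 x 5 [np.float64(0.0), np.float64(-0.0), np.float64(0.5), np.float64(0.0), np.float64(0.0), np.float64(-0.0)]
(array([0.6083, 0.2299, 0.0695]), 0.06, 0.018, 27.0, 2943)
(array([0.6077, 0.2297, 0.0417]), 0.101, 0.052, 27.2, 11334)
```

View pics/w13.png

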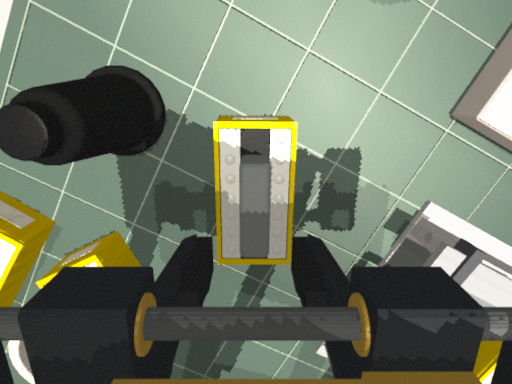

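>>> servo_tool(
  deltas=[0.03,0,0.7,0,0.04,0.05,0,0,0.8,0,0,0,0,0,0.6,0,0,0,0,0,0.2,0,0,0,0,0,0,0,0,0],
)

```text
clock: 44.0
position: [0.6006, 0.2261, 0.0509]
tool_rot: [0.972, 0.235, -0.0, -0.001]
ft_force: [0.4, -0.4, 0.2]
finger_gap: 0.0394
```

>>> servo_tool(
  deltas=[0,0,0,0,0,0,0,0,0,0,0,0,0,0,0,0,0,0,0,0,0,0,0,0],
  grip=-1,
  squeeze=50,
)

```text
clock: 44.5
position: [0.6012, 0.2263, 0.0518]
tool_rot: [0.972, 0.235, 0.0, -0.001]
ft_force: [-0.2, -0.3, -2.7]
finger_gap: 0.0177
```

>>> servo_tool(
  deltas=[0,0,-0.5,0,0,0,0,0,-0.9,0,0,0,0,0,-0.9,0,0,0,0,0,-0.9,0,0,0,0,0,-0.9,0,0,0,0,0,-0.6,0,0,0],
)

```text
clock: 45.25
position: [0.6013, 0.2261, 0.1532]
tool_rot: [0.972, 0.235, 0.001, -0.001]
ft_force: [1.2, -0.8, -2.9]
finger_gap: 0.0179
```

```bash
python3 -c "
from h import *
c=snap('wrist','w14.png');P=cloud(c);s=c['s']
M=np.eye(4);M[:3,:3]=R.from_quat(s['tool_rot']).as_matrix();M[:3,3]=s['position'];Q=(P-M[:3,3])@M[:3,:3]
# tool frame; rib/body
[print(r) for r in rects(np.stack([Q[...,0],Q[...,1],-Q[...,2]],-1),-0.014,-0.004,(-.1,.1,-.06,.06),50)]
plan((.5581-.0088,.0588,0.155),-0.9)
"
```

```text
(array([ 0.0289, -0.0007, -0.0105]), 0.057, 0.052, -0.0, 8258)
t 45.30 pos [0.6021 0.2263 0.1548] yaw 27.19 gap 0.0177 F [ 0.3  0.3 -1. ]
n 9 rest rotvec [-0.02 -0.03  4.09]
 x 1 [np.float64(-0.69), np.float64(0.69), np.float64(-0.0), np.float64(0.0), np.float64(0.0), np.float64(1.0)]
 x 1 [np.float64(-0.6), np.float64(0.77), np.float64(-0.0), np.float64(0.0), np.float64(0.0), np.float64(1.0)]
 x 1 [np.float64(-0.5), np.float64(0.84), np.float64(-0.0), np.float64(0.0), np.float64(0.0), np.float64(1.0)]
 x 1 [np.float64(-0.4), np.float64(0.89), np.float64(-0.0), np.float64(0.0), np.float64(0.0), np.float64(1.0)]
 x 1 [np.float64(-0.29), np.float64(0.93), np.float64(-0.0), np.float64(0.0), np.float64(0.0), np.float64(0.09)]
 x 4 [np.float64(-0.28), np.float64(0.94), np.float64(-0.0), np.float64(0.0), np.float64(0.0), np.float64(-0.0)]
```

View pics/w14.png

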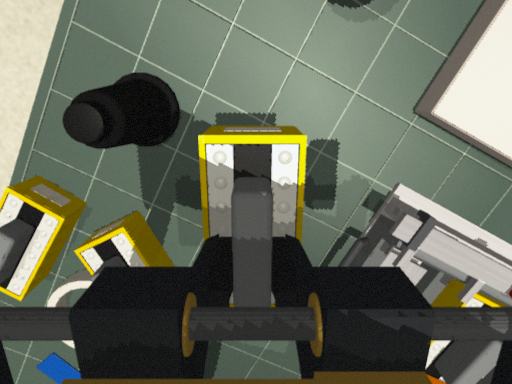

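>>> servo_tool(
  deltas=[-0.69,0.69,0,0,0,1,-0.6,0.77,0,0,0,1,-0.5,0.84,0,0,0,1,-0.4,0.89,0,0,0,1,-0.29,0.93,0,0,0,0.1,-0.28,0.94,0,0,0,0,-0.28,0.94,0,0,0,0,-0.28,0.8,0,0,0,0,-0.1,0.4,0,0,0,0,0,0,0,0,0,0],
)

```text
clock: 46.55
position: [0.5485, 0.0661, 0.1542]
tool_rot: [1.0, -0.012, 0.001, -0.002]
ft_force: [0.0, 0.6, -2.6]
finger_gap: 0.0173
```

```bash
python3 -c "
from h import *
plan((.5588-.0075,.0583,0.142),-0.9,3)
"
```

```text
t 46.55 pos [0.5485 0.0661 0.1542] yaw -1.42 gap 0.0173 F [ 0.   0.6 -2.6]
n 3 rest rotvec [-0.03 -0.02 -0.08]
 x 1 [np.float64(0.05), np.float64(0.13), np.float64(0.2), np.float64(0.0), np.float64(0.0), np.float64(-0.08)]
 x 2 [np.float64(0.05), np.float64(0.13), np.float64(0.2), np.float64(0.0), np.float64(0.0), np.float64(-0.0)]
```

>>> servo_tool(
  deltas=[0.06,0.15,0.3,0,0,-0.07,0.05,0.14,0.2,0,0,0,0.02,0.06,0,0,0,0,0,0,0,0,0,0],
)

```text
clock: 47.05
position: [0.5514, 0.0598, 0.1431]
tool_rot: [1.0, -0.007, 0.001, -0.002]
ft_force: [0.0, 0.7, -2.3]
finger_gap: 0.0175
```

```bash
python3 -c "
from h import *
plan((.5588-.0075,.0583,0.142),-0.9,2)
c=snap('wrist','w15.png');P=cloud(c)
T=np.array([(1,0),(0,1)])
# walls around bay3: print x profile of z along bay centre and y profile
C=np.array([0.5565,-0.0429]);a=np.radians(-0.9)
d=P[...,:2]-C; X=d[...,0]*np.cos(a)+d[...,1]*np.sin(a); Y=-d[...,0]*np.sin(a)+d[...,1]*np.cos(a)
for ylo in (.08,.095,.11):
  m=(abs(Y-ylo)<.004)&(X>.03)&(X<.1)&(P[...,2]<.075)
  q=np.c_[X[m],P[...,2][m]];q=q[q[:,0].argsort()]
  print(ylo,[ (round(a,3),round(np.median(q[(abs(q[:,0]-a)<.001),1]),3)) for a in np.arange(.04,.1,.002) if (abs(q[:,0]-a)<.001).any()])
"
```

```text
t 47.05 pos [0.5514 0.0598 0.1431] yaw -0.79 gap 0.0175 F [ 0.   0.7 -2.3]
n 2 rest rotvec [-0.03 -0.02  0.02]
 x 1 [np.float64(-0.0), np.float64(0.04), np.float64(0.03), np.float64(0.0), np.float64(0.0), np.float64(0.02)]
 x 1 [np.float64(-0.0), np.float64(0.04), np.float64(0.03), np.float64(0.0), np.float64(0.0), np.float64(-0.0)]
0.08 [(np.float64(0.042), np.float64(0.006)), (np.float64(0.044), np.float64(0.006)), (np.float64(0.046), np.float64(0.006)), (np.float64(0.048), np.float64(0.006)), (np.float64(0.052), np.float64(0.049)), (np.float64(0.054), np.float64(0.053)), (np.float64(0.056), np.float64(0.055)), (np.float64(0.058), np.float64(0.055)), (np.float64(0.06), np.float64(0.055)), (np.float64(0.062), np.float64(0.055)), (np.float64(0.064), np.float64(0.065)), (np.float64(0.066), np.float64(0.065)), (np.float64(0.068), np.float64(0.065)), (np.float64(0.07), np.float64(0.065)), (np.float64(0.072), np.float64(0.065)), (np.float64(0.074), np.float64(0.065)), (np.float64(0.076), np.float64(0.065)), (np.float64(0.078), np.float64(0.065)), (np.float64(0.08), np.float64(0.065)), (n
[... 1781 characters left out ...]
2), np.float64(0.055)), (np.float64(0.064), np.float64(0.065)), (np.float64(0.066), np.float64(0.065)), (np.float64(0.068), np.float64(0.065)), (np.float64(0.07), np.float64(0.065)), (np.float64(0.072), np.float64(0.065)), (np.float64(0.074), np.float64(0.065)), (np.float64(0.076), np.float64(0.065)), (np.float64(0.078), np.float64(0.065)), (np.float64(0.08), np.float64(0.065)), (np.float64(0.082), np.float64(0.065)), (np.float64(0.084), np.float64(0.061)), (np.float64(0.086), np.float64(0.057)), (np.float64(0.09), np.float64(0.006)), (np.float64(0.092), np.float64(0.006)), (np.float64(0.094), np.float64(0.006)), (np.float64(0.096), np.float64(0.005)), (np.float64(0.098), np.float64(0.006))]
```

View pics/w15.png

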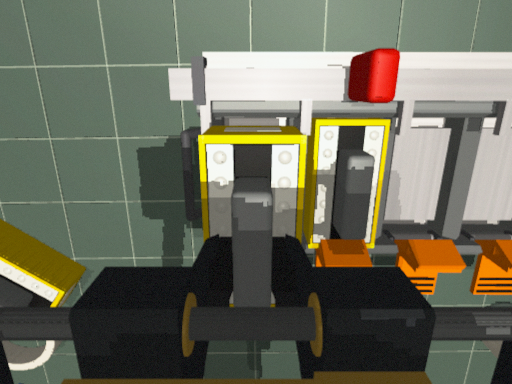

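>>> servo_tool(
  deltas=[0,0.07,0.4,0,0,0,0,0.03,0.5,0,0,0,0,0,0.5,0,0,0,0,0,0.5,0,0,0],
)

```text
clock: 47.6
position: [0.5551, 0.0578, 0.1053]
tool_rot: [1.0, -0.007, 0.006, -0.002]
ft_force: [1.0, -0.2, 5.5]
finger_gap: 0.0177
```

>>> servo_tool(
  deltas=[-0.15,0,0.4,0,-0.05,0,-0.1,0,0.4,0,0,0,-0.05,0,0.4,0,0,0],
)

```text
clock: 47.98
position: [0.5501, 0.0578, 0.0801]
tool_rot: [1.0, -0.007, 0.004, -0.002]
ft_force: [5.6, 0.4, -0.3]
finger_gap: 0.0177
```

>>> servo_tool(
  deltas=[0.03,0,0.3,0,-0.03,0,0,0,0.3,0,0,0,0,0,0.3,0,0,0,0,0,0.3,0,0,0],
)

```text
clock: 48.48
position: [0.5532, 0.0575, 0.0649]
tool_rot: [1.0, -0.006, 0.003, -0.001]
ft_force: [-23.1, 1.0, 63.0]
finger_gap: 0.0178
```

>>> servo_tool(
  deltas=[0,0,-0.1,0,0,0,0,0,0,0,0,0],
)

```text
clock: 48.72
position: [0.5522, 0.0576, 0.0674]
tool_rot: [1.0, -0.006, 0.002, -0.001]
ft_force: [4.1, 0.1, -2.2]
finger_gap: 0.0175
```

```bash
python3 -c "
from h import *
snap('side','s16.png')
c=snap('wrist','w16.png');P=cloud(c)
"; python3 -c "
import cv2
a=cv2.imread('pics/s16.png')[120:260,170:330];cv2.imwrite('pics/s16c.png',cv2.resize(a,None,fx=4,fy=4))"
```

```text
(no output)
```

View pics/w16.png

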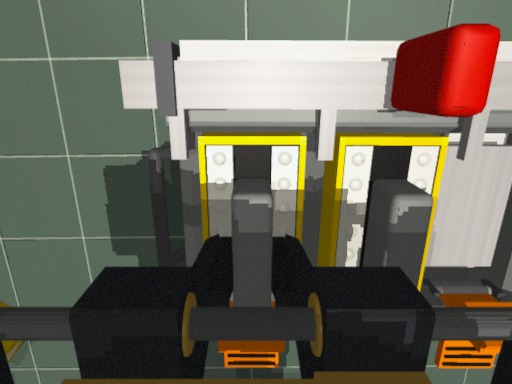

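View pics/s16c.png

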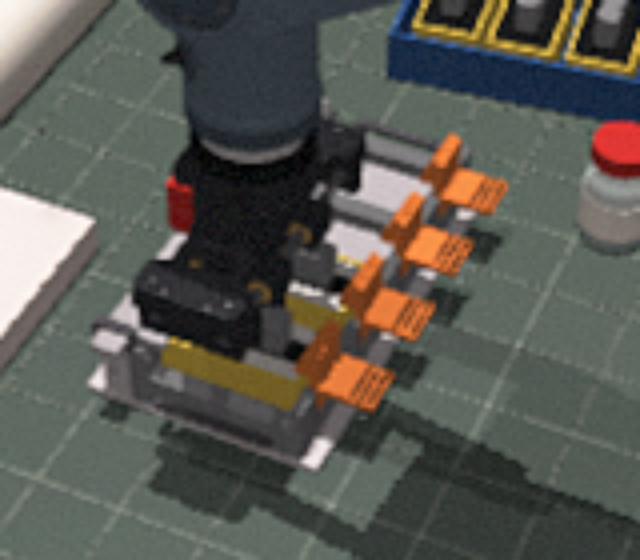

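>>> servo_tool(
  deltas=[0,0,0,0,0,0,0,0,0,0,0,0,0,0,-0.6,0,0,0,0,0,-1,0,0,0,0,0,-1,0,0,0,0,0,-1,0,0,0],
  grip=-0.1,
)

```text
clock: 49.58
position: [0.5484, 0.0579, 0.1391]
tool_rot: [1.0, -0.006, -0.004, -0.001]
ft_force: [-0.6, -0.2, 1.1]
finger_gap: 0.0393
```

```bash
python3 -c "
from h import *
c=snap('wrist','w17.png');P=cloud(c)
C=np.array([0.5565,-0.0429]);a=np.radians(-0.9)
print(robot.state()['position'])
[print(r) for r in rects(P,0.08,0.09,(0.52,0.6,-0.2,0.1),50)]
c=snap('top','t17.png');P=cloud(c)
print('bench rib');[print(r) for r in rects(P,0.060,0.078,(0.35,0.73,0.15,0.5))]
plan((.4665,.2857,0.14),53.3)
"
```

```text
[0.55023303 0.05776712 0.14212038]
(array([0.5595, 0.0579, 0.0856]), 0.059, 0.018, -0.5, 2382)
(array([ 0.5584, -0.0097,  0.0856]), 0.059, 0.019, -0.7, 2464)
bench rib
(array([0.6029, 0.3309, 0.0696]), 0.041, 0.018, -30.8, 74)
(array([0.4547, 0.3889, 0.0686]), 0.059, 0.02, -5.0, 212)
t 49.67 pos [0.5503 0.0577 0.1409] yaw -0.67 gap 0.0399 F [ 1.5 -0.2  0.9]
n 13 rest rotvec [-0.03  0.01 -7.85]
 x 1 [np.float64(-0.33), np.float64(-0.87), np.float64(0.0), np.float64(0.0), np.float64(0.0), np.float64(-1.0)]
 x 1 [np.float64(-0.23), np.float64(-0.91), np.float64(0.0), np.float64(0.0), np.float64(0.0), np.float64(-1.0)]
 x 1 [np.float64(-0.12), np.float64(-0.93), np.float64(0.0), np.float64(0.0), np.float64(0.0), np.float64(-1.0)]
 x 1 [np.float64(-0.0), np.float64(-0.93), np.float64(0.0), np.float64(0.0), np.float64(0.0), np.float64(-1.0)]
 x 1 [np.float64(0.11), np.float64(-0.93), np.float64(0.0), np.float64(0.0), np.float64(0.0), np.float64(-1.0)]
 x 1 [np.float64(0.22), np.float64(-0.91), np.float64(0.0), np.float64(0.0), np.float64(0.0), np.float64(-1.0)]
 x 1 [np.float64(0.33), np.float64(-0.88), np.float64(0.0), np.float64(0.0), np.float64(0.0), np.float64(-1.0)]
 x 1 [np.float64(0.43), np.float64(-0.83), np.float64(0.0), np.float64(0.0), np.float64(0.0), np.float64(-0.85)]
 x 5 [np.float64(0.51), np.float64(-0.78), np.float64(0.0), np.float64(0.0), np.float64(0.0), np.float64(-0.0)]
```

View pics/w17.png

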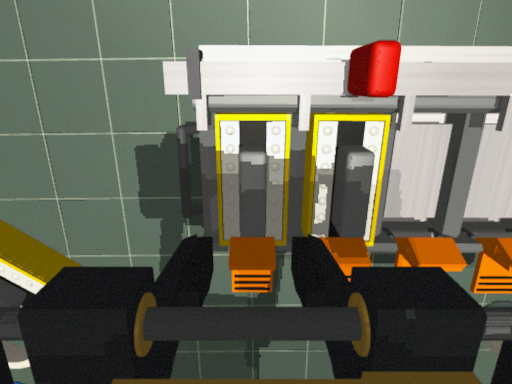

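View pics/t17.png

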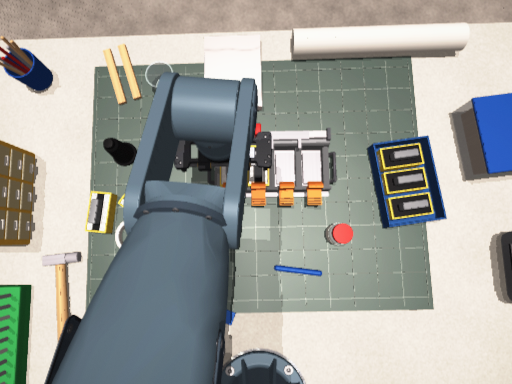

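>>> servo_tool(
  deltas=[-0.33,-0.87,0,0,0,-1,-0.23,-0.91,0,0,0,-1,-0.12,-0.93,0,0,0,-1,0,-0.93,0,0,0,-1,0.11,-0.93,0,0,0,-1,0.22,-0.91,0,0,0,-1,0.33,-0.88,0,0,0,-1,0.43,-0.83,0,0,0,-0.8,0.51,-0.78,0,0,0,0,0.51,-0.78,0,0,0,0,0.51,-0.78,0,0,0,0,0.4,-0.6,0,0,0,0,0.15,-0.25,0,0,0,0,0,0,0,0,0,0],
)

```text
clock: 51.42
position: [0.4621, 0.2759, 0.1364]
tool_rot: [0.89, 0.456, -0.004, -0.003]
ft_force: [0.3, -0.1, -0.2]
finger_gap: 0.0396
```

```bash
python3 -c "
from h import *
c=snap('wrist','w18.png');P=cloud(c)
[print(r) for r in rects(P,0.060,0.078,(0.4,0.73,0.15,0.45),50)]
[print(r) for r in rects(P,0.03,0.078,(0.4,0.73,0.15,0.45),50)]
plan((.4665,.2857,0.09),53.3,3)
"
```

```text
(array([0.596 , 0.329 , 0.0688]), 0.031, 0.008, -48.5, 573)
(array([0.455 , 0.3889, 0.0694]), 0.06, 0.019, -6.8, 3076)
(array([0.4673, 0.2857, 0.0694]), 0.059, 0.018, 53.5, 2159)
(array([0.4547, 0.3891, 0.0417]), 0.1, 0.052, -6.7, 11483)
(array([0.594 , 0.331 , 0.0538]), 0.04, 0.013, -55.6, 1559)
(array([0.467 , 0.2853, 0.0416]), 0.1, 0.052, 53.5, 8515)
t 51.48 pos [0.4622 0.2756 0.1365] yaw 54.25 gap 0.0393 F [-0.2 -0.1 -0.2]
n 3 rest rotvec [-0.07  0.04  0.14]
 x 1 [np.float64(0.18), np.float64(-0.04), np.float64(0.77), np.float64(0.0), np.float64(0.0), np.float64(0.14)]
 x 2 [np.float64(0.18), np.float64(-0.04), np.float64(0.77), np.float64(0.0), np.float64(0.0), np.float64(-0.0)]
```

View pics/w18.png

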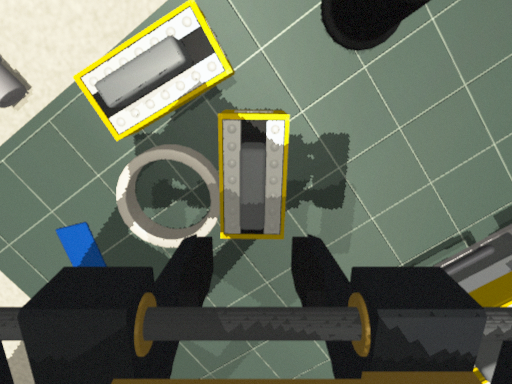

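>>> servo_tool(
  deltas=[0.3,-0.06,0.5,-0.07,0.04,0.12,0.22,-0.04,0.7,0,0,0,0.1,-0.02,0.7,0,0,0,0,0,0.4,0,0,0,0,0,0,0,0,0],
)

```text
clock: 52.1
position: [0.4678, 0.2863, 0.0858]
tool_rot: [0.894, 0.448, -0.001, 0.0]
ft_force: [-0.4, 0.7, 0.6]
finger_gap: 0.0396
```

```bash
python3 -c "
from h import *
plan((.4668,.2855,0.047),53.5,2)
"
```

```text
t 52.10 pos [0.4678 0.2863 0.0858] yaw 53.24 gap 0.0396 F [-0.4  0.7  0.6]
n 2 rest rotvec [-0.01  0.02 -0.04]
 x 1 [np.float64(-0.03), np.float64(-0.01), np.float64(0.97), np.float64(0.0), np.float64(0.0), np.float64(-0.04)]
 x 1 [np.float64(-0.03), np.float64(-0.01), np.float64(0.97), np.float64(0.0), np.float64(0.0), np.float64(-0.0)]
```

>>> servo_tool(
  deltas=[-0.04,-0.01,0.6,0,0,-0.04,-0.03,-0.01,0.7,0,0,0,0,0,0.4,0,0,0,0,0,0.15,0,0,0],
)

```text
clock: 52.6
position: [0.4668, 0.2852, 0.0466]
tool_rot: [0.893, 0.45, -0.001, 0.0]
ft_force: [-0.0, 1.0, 0.3]
finger_gap: 0.0397
```

>>> servo_tool(
  deltas=[0,0,0,0,0,0,0,0,0,0,0,0,0,0,0,0,0,0,0,0,0,0,0,0],
  grip=-1,
  squeeze=50,
)

```text
clock: 53.1
position: [0.467, 0.2853, 0.0469]
tool_rot: [0.893, 0.45, -0.0, 0.0]
ft_force: [0.1, -0.7, -3.0]
finger_gap: 0.0172
```

>>> servo_tool(
  deltas=[0,0,-0.5,0,0,0,0,0,-0.9,0,0,0,0,0,-0.9,0,0,0,0,0,-0.9,0,0,0,0,0,-0.9,0,0,0,0,0,-0.6,0,0,0],
)

```text
clock: 53.85
position: [0.4668, 0.2856, 0.1485]
tool_rot: [0.893, 0.45, 0.0, 0.0]
ft_force: [0.1, -0.7, -2.1]
finger_gap: 0.0174
```

```bash
cat >> h.py <<'E'
def held(fn):
    c=snap('wrist',fn);P=cloud(c);s=c['s']
    M=R.from_quat(s['tool_rot']).as_matrix();Q=(P-s['position'])@M
    for lo,hi in ((-0.016,-0.001),(0.006,0.03)):
        [print('held',r,'front',round(r[0][0]+r[1]/2,4),round(r[0][0]+r[2]/2,4)) for r in rects(np.stack([Q[...,0],Q[...,1],-Q[...,2]],-1),lo,hi,(-.1,.1,-.06,.06),50)]
E
python3 -c "
from h import *
held('w19.png')
plan((.5565,-.0774,0.155),-0.9)
"
```

```text
held (array([ 0.0256, -0.001 , -0.0053]), 0.052, 0.049, 90.0, 7696) front 0.0516 0.0501
held (array([ 0.0065, -0.0016,  0.0228]), 0.044, 0.043, -40.4, 6282) front 0.0285 0.028
t 53.90 pos [0.4677 0.286  0.1501] yaw 53.54 gap 0.0178 F [ 1.3  0.1 -1.2]
n 19 rest rotvec [ 0.01 -0.02  7.92]
 x 1 [np.float64(-0.63), np.float64(0.76), np.float64(-0.01), np.float64(0.0), np.float64(0.0), np.float64(1.0)]
 x 1 [np.float64(-0.54), np.float64(0.83), np.float64(-0.01), np.float64(0.0), np.float64(0.0), np.float64(1.0)]
 x 1 [np.float64(-0.43), np.float64(0.88), np.float64(-0.01), np.float64(0.0), np.float64(0.0), np.float64(1.0)]
 x 1 [np.float64(-0.32), np.float64(0.93), np.float64(-0.01), np.float64(0.0), np.float64(0.0), np.float64(1.0)]
 x 1 [np.float64(-0.21), np.float64(0.96), np.float64(-0.01), np.float64(0.0), np.float64(0.0), np.float64(1.0)]
 x 1 [np.float64(-0.09), np.float64(0.98), np.float64(-0.01), np.float64(0.0), np.float64(0.0), np.float64(1.0)]
 x 1 [np.float64(0.02), np.float64(0.98), np.float64(-0.01), np.float64(0.0), np.float64(0.0), np.float64(1.0)]
 x 1 [np.float64(0.14), np.float64(0.97), np.float64(-0.01), np.float64(0.0), np.float64(0.0), np.float64(0.92)]
 x 11 [np.float64(0.25), np.float64(0.95), np.float64(-0.01), np.float64(0.0), np.float64(0.0), np.float64(-0.0)]
```

View pics/w19.png

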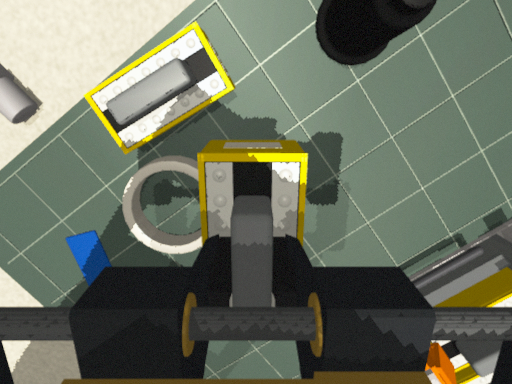

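>>> servo_tool(
  deltas=[-0.63,0.76,-0.2,0,0,1,-0.54,0.83,-0.2,0,0,1,-0.43,0.88,-0.1,0,0,1,-0.32,0.93,0,0,0,1,-0.21,0.96,0,0,0,1,-0.09,0.98,0,0,0,1,0.02,0.98,0,0,0,1,0.14,0.97,0,0,0,0.7,0.25,0.95,0,0,0,0,0.25,0.95,0,0,0,0,0.25,0.95,0,0,0,0,0.25,0.95,0,0,0,0,0.25,0.95,0,0,0,0,0.25,0.95,0,0,0,0,0.25,0.95,0,0,0,0,0.25,0.95,0,0,0,0,0.25,0.8,0,0,0,0,0.1,0.4,0,0,0,0,0,0,0,0,0,0],
)

```text
clock: 56.28
position: [0.547, -0.0574, 0.1611]
tool_rot: [1.0, -0.01, 0.0, -0.001]
ft_force: [-0.3, -0.2, -1.4]
finger_gap: 0.0178
```

```bash
python3 -c "
from h import *
plan((.5566,-.0775,0.138),-0.9,3)
"
```

```text
t 56.27 pos [ 0.547  -0.0574  0.1611] yaw -1.16 gap 0.0178 F [-0.3 -0.2 -1.4]
n 3 rest rotvec [-0.02 -0.   -0.04]
 x 1 [np.float64(0.17), np.float64(0.33), np.float64(0.39), np.float64(0.0), np.float64(0.0), np.float64(-0.04)]
 x 2 [np.float64(0.16), np.float64(0.33), np.float64(0.39), np.float64(0.0), np.float64(0.0), np.float64(-0.0)]
```

>>> servo_tool(
  deltas=[0.25,0.4,0.4,0,0,-0.04,0.2,0.4,0.4,0,0,0,0.05,0.2,0.2,0,0,0,0,0,0,0,0,0],
)

```text
clock: 56.78
position: [0.5569, -0.0775, 0.1389]
tool_rot: [1.0, -0.007, -0.001, -0.001]
ft_force: [-0.2, 0.1, -2.3]
finger_gap: 0.0178
```

```bash
python3 -c "
from h import *
held('w20.png')
plan((.5566,-.0775,0.138),-0.9,3)
"
```

```text
held (array([ 0.025 , -0.0002, -0.0053]), 0.052, 0.049, 90.0, 7681) front 0.051 0.0495
held (array([ 0.0058, -0.0005,  0.0228]), 0.045, 0.041, 40.3, 6290) front 0.0283 0.0263
t 56.83 pos [ 0.5569 -0.0774  0.1391] yaw -0.77 gap 0.0174 F [-1.   0.4 -3.4]
n 3 rest rotvec [-0.02  0.01  0.02]
 x 1 [np.float64(-0.01), np.float64(0.0), np.float64(0.02), np.float64(0.0), np.float64(0.0), np.float64(0.02)]
 x 2 [np.float64(-0.01), np.float64(0.0), np.float64(0.02), np.float64(0.0), np.float64(0.0), np.float64(-0.0)]
```

View pics/w20.png

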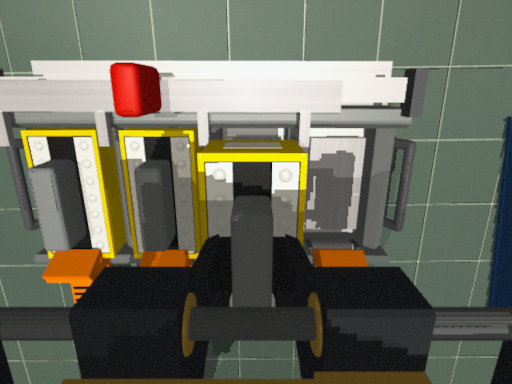

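>>> servo_tool(
  deltas=[0,0,0.4,0,0,0,-0.03,0,0.5,0,0,0,-0.06,0,0.5,0,0,0,-0.06,0,0.4,0,0,0],
)

```text
clock: 57.32
position: [0.5574, -0.0776, 0.1037]
tool_rot: [1.0, -0.007, 0.004, -0.0]
ft_force: [5.6, 0.2, -1.1]
finger_gap: 0.0178
```

>>> servo_tool(
  deltas=[-0.07,0,0.4,0,-0.04,0,-0.05,0,0.4,0,0,0,-0.03,0,0.4,0,0,0,0,0,0.3,0,0,0],
)

```text
clock: 57.82
position: [0.5559, -0.0779, 0.072]
tool_rot: [1.0, -0.007, 0.003, 0.0]
ft_force: [3.5, 0.7, -0.9]
finger_gap: 0.0176
```

>>> servo_tool(
  deltas=[0,0,0.25,0,-0.02,0,0,0,0.2,0,0,0,0,0,0.15,0,0,0,0,0,0.08,0,0,0],
)

```text
clock: 58.32
position: [0.5565, -0.0781, 0.0604]
tool_rot: [1.0, -0.007, 0.002, 0.0]
ft_force: [-4.6, 2.8, 22.7]
finger_gap: 0.0178
```

>>> servo_tool(
  deltas=[0,0,0.1,0,0,0,0,0,-0.1,0,0,0,0,0,0,0,0,0],
)

```text
clock: 58.7
position: [0.556, -0.078, 0.0627]
tool_rot: [1.0, -0.006, 0.001, 0.0]
ft_force: [3.3, -0.5, 1.4]
finger_gap: 0.0178
```

>>> servo_tool(
  deltas=[0,0,0,0,0,0,0,0,0,0,0,0,0,0,-0.6,0,0,0,0,0,-1,0,0,0,0,0,-1,0,0,0,0,0,-1,0,0,0],
  grip=-0.1,
)

```text
clock: 59.45
position: [0.5515, -0.0769, 0.134]
tool_rot: [1.0, -0.006, -0.004, -0.001]
ft_force: [-0.3, -0.9, 0.3]
finger_gap: 0.0399
```

```bash
python3 -c "
from h import *
c=snap('wrist','w21.png');P=cloud(c)
[print(r) for r in rects(P,0.08,0.1,(0.52,0.6,-0.2,0.1),50)]
c=snap('top','t21.png');P=cloud(c)
print('bench rib');[print(r) for r in rects(P,0.060,0.078,(0.35,0.73,0.15,0.5))]
plan((.4548,.3890,0.13),-6.6)
"
```

```text
(array([0.5591, 0.0571, 0.0854]), 0.06, 0.019, -0.4, 2713)
(array([ 0.5582, -0.0101,  0.0856]), 0.06, 0.019, -0.9, 2527)
(array([ 0.5557, -0.0779,  0.0856]), 0.06, 0.018, -1.2, 2400)
bench rib
(array([0.6027, 0.3321, 0.0693]), 0.041, 0.021, -37.4, 69)
(array([0.4547, 0.3888, 0.0685]), 0.059, 0.019, -7.5, 210)
t 59.55 pos [ 0.5533 -0.0775  0.1358] yaw -0.70 gap 0.0398 F [-0.7  0.2  0.3]
n 24 rest rotvec [-0.01  0.03  0.86]
 x 1 [np.float64(-0.22), np.float64(-0.97), np.float64(0.01), np.float64(0.0), np.float64(0.0), np.float64(0.86)]
 x 23 [np.float64(-0.32), np.float64(-0.94), np.float64(0.01), np.float64(0.0), np.float64(0.0), np.float64(-0.0)]
```

View pics/w21.png

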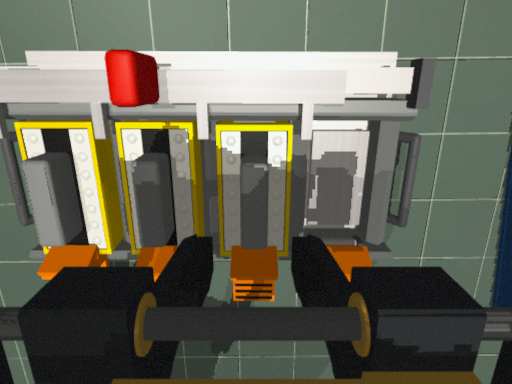

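>>> servo_tool(
  deltas=[-0.22,-0.97,-0.1,0,0,0.8,-0.32,-0.94,-0.1,0,0,0,-0.32,-0.94,-0.1,0,0,0,-0.32,-0.94,-0.1,0,0,0,-0.32,-0.94,0,0,0,0,-0.32,-0.94,0,0,0,0,-0.32,-0.94,0,0,0,0,-0.32,-0.94,0,0,0,0,-0.32,-0.94,0,0,0,0,-0.32,-0.94,0,0,0,0,-0.32,-0.94,0,0,0,0,-0.32,-0.94,0,0,0,0,-0.32,-0.94,0,0,0,0,-0.32,-0.94,0,0,0,0,-0.32,-0.94,0,0,0,0,-0.32,-0.94,0,0,0,0,-0.32,-0.94,0,0,0,0,-0.32,-0.94,0,0,0,0,-0.32,-0.94,0,0,0,0,-0.32,-0.94,0,0,0,0],
)

```text
clock: 62.05
position: [0.4516, 0.336, 0.1419]
tool_rot: [0.999, -0.047, -0.005, -0.0]
ft_force: [-0.1, 0.3, -0.1]
finger_gap: 0.0394
```

```bash
python3 -c "
from h import *
plan((.4548,.3890,0.12),-6.6)
"
```

```text
t 62.05 pos [0.4516 0.336  0.1419] yaw -5.40 gap 0.0394 F [-0.1  0.3 -0.1]
n 3 rest rotvec [0.   0.08 0.18]
 x 1 [np.float64(-0.03), np.float64(-0.88), np.float64(0.37), np.float64(0.0), np.float64(0.0), np.float64(0.18)]
 x 2 [np.float64(-0.05), np.float64(-0.88), np.float64(0.37), np.float64(0.0), np.float64(0.0), np.float64(-0.0)]
```

>>> servo_tool(
  deltas=[0,-0.9,0.2,0,0.08,0.18,0.05,-0.9,0.3,0,0,0,0.1,-0.45,0.4,0,0,0,0,0,0,0,0,0],
)

```text
clock: 62.55
position: [0.4569, 0.385, 0.1222]
tool_rot: [0.998, -0.055, -0.001, 0.0]
ft_force: [0.1, 0.4, 0.7]
finger_gap: 0.0394
```

```bash
python3 -c "
from h import *
c=snap('wrist','w22.png');P=cloud(c)
[print(r) for r in rects(P,0.060,0.078,(0.4,0.55,0.3,0.45),50)]
[print(r) for r in rects(P,0.03,0.078,(0.4,0.55,0.3,0.45),50)]
plan((.4548,.3890,0.07),-6.6,3)
"
```

```text
(array([0.456 , 0.3887, 0.0695]), 0.059, 0.018, -6.9, 2291)
(array([0.4551, 0.3888, 0.0416]), 0.101, 0.052, -6.6, 9117)
t 62.60 pos [0.4571 0.3847 0.1226] yaw -6.38 gap 0.0397 F [-0.   0.1 -0. ]
n 3 rest rotvec [0.01 0.01 0.03]
 x 1 [np.float64(-0.05), np.float64(-0.07), np.float64(0.88), np.float64(0.0), np.float64(0.0), np.float64(0.03)]
 x 2 [np.float64(-0.05), np.float64(-0.07), np.float64(0.88), np.float64(0.0), np.float64(0.0), np.float64(-0.0)]
```

View pics/w22.png

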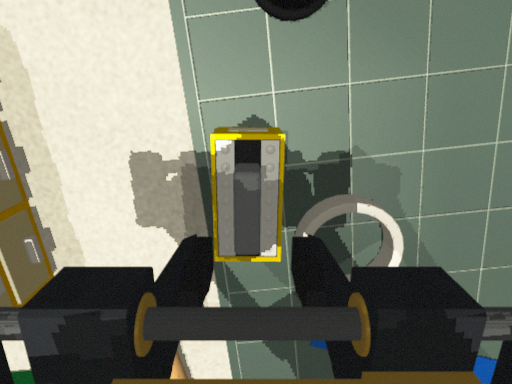

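Well aligned; descend to the rib.

>>> servo_tool(
  deltas=[-0.05,-0.09,0.6,0,0,0.03,-0.05,-0.09,0.8,0,0,0,0,-0.04,0.9,0,0,0,0,0,0.8,0,0,0,0,0,0.4,0,0,0,0,0,0.1,0,0,0],
)

```text
clock: 63.35
position: [0.4551, 0.3875, 0.0444]
tool_rot: [0.998, -0.059, -0.001, 0.001]
ft_force: [0.1, -1.0, -0.0]
finger_gap: 0.0397
```

>>> servo_tool(
  deltas=[0,-0.05,-0.1,0,0,0,0,0,0,0,0,0,0,0,0,0,0,0,0,0,0,0,0,0],
  grip=-1,
  squeeze=50,
)

```text
clock: 63.85
position: [0.4558, 0.3889, 0.0476]
tool_rot: [0.998, -0.059, -0.001, 0.001]
ft_force: [-0.4, 0.2, -2.9]
finger_gap: 0.0179
```

>>> servo_tool(
  deltas=[0,0,-0.5,0,0,0,0,0,-0.9,0,0,0,0,0,-0.9,0,0,0,0,0,-0.9,0,0,0,0,0,-0.9,0,0,0,0,0,-0.6,0,0,0],
)

```text
clock: 64.6
position: [0.456, 0.3892, 0.149]
tool_rot: [0.998, -0.059, -0.0, 0.0]
ft_force: [0.6, 0.6, -2.5]
finger_gap: 0.0174
```

```bash
python3 -c "
from h import *
held('w23.png')
plan((.5553,-.1456,0.16),-0.9)
"
```

```text
held (array([ 0.0254, -0.0002, -0.0059]), 0.052, 0.049, -90.0, 7662) front 0.0514 0.0499
held (array([ 0.0054, -0.0006,  0.0222]), 0.047, 0.042, 39.9, 6270) front 0.0289 0.0264
t 64.65 pos [0.4568 0.3897 0.1506] yaw -6.71 gap 0.0176 F [ 0.6  1.1 -0.3]
n 28 rest rotvec [-0.01 -0.01 -0.84]
 x 1 [np.float64(0.29), np.float64(0.93), np.float64(-0.02), np.float64(0.0), np.float64(0.0), np.float64(-0.84)]
 x 27 [np.float64(0.19), np.float64(0.95), np.float64(-0.02), np.float64(0.0), np.float64(0.0), np.float64(-0.0)]
```

View pics/w23.png

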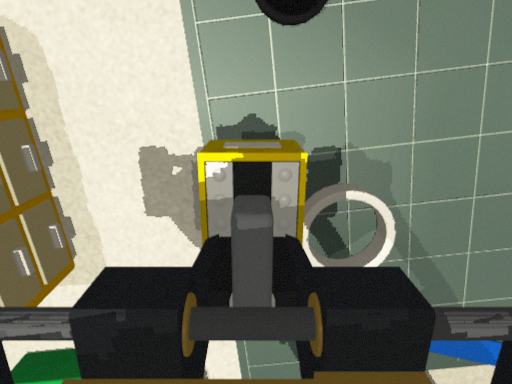

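>>> servo_tool(
  deltas=[0.29,0.93,-0.15,0,0,-0.84,0.19,0.95,-0.15,0,0,0,0.19,0.95,-0.15,0,0,0,0.19,0.95,-0.1,0,0,0,0.19,0.95,-0.02,0,0,0,0.19,0.95,-0.02,0,0,0,0.19,0.95,-0.02,0,0,0,0.19,0.95,-0.02,0,0,0,0.19,0.95,-0.02,0,0,0,0.19,0.95,-0.02,0,0,0,0.19,0.95,-0.02,0,0,0,0.19,0.95,-0.02,0,0,0,0.19,0.95,-0.02,0,0,0,0.19,0.95,-0.02,0,0,0,0.19,0.95,-0.02,0,0,0,0.19,0.95,-0.02,0,0,0,0.19,0.95,-0.02,0,0,0,0.19,0.95,-0.02,0,0,0,0.19,0.95,-0.02,0,0,0,0.19,0.95,-0.02,0,0,0],
)

```text
clock: 67.15
position: [0.5233, -0.0193, 0.1664]
tool_rot: [1.0, -0.016, -0.001, -0.0]
ft_force: [-0.2, -0.7, -3.3]
finger_gap: 0.0177
```

```bash
python3 -c "
from h import *
plan((.5553,-.1456,0.15),-0.9)
"
```

```text
t 67.15 pos [ 0.5233 -0.0193  0.1664] yaw -1.79 gap 0.0177 F [-0.2 -0.7 -3.3]
n 7 rest rotvec [-0.    0.02 -0.13]
 x 1 [np.float64(0.26), np.float64(0.89), np.float64(0.12), np.float64(0.0), np.float64(0.0), np.float64(-0.13)]
 x 6 [np.float64(0.24), np.float64(0.9), np.float64(0.12), np.float64(0.0), np.float64(0.0), np.float64(-0.0)]
```

>>> servo_tool(
  deltas=[0.26,0.89,0.12,0,0,-0.13,0.25,0.9,0.12,0,0,0,0.25,0.9,0.12,0,0,0,0.25,0.9,0.12,0,0,0,0.25,0.9,0.2,0,0,0,0.25,0.8,0.3,0,0,0,0.15,0.4,0.2,0,0,0,0,0,0,0,0,0],
)

```text
clock: 68.15
position: [0.5547, -0.1438, 0.1404]
tool_rot: [1.0, -0.01, -0.002, -0.0]
ft_force: [0.8, -0.5, -2.8]
finger_gap: 0.0177
```

```bash
python3 -c "
from h import *
held('w24.png')
plan((.5555,-.1456,0.138),-0.9,3)
"
```

```text
held (array([ 0.0252, -0.0003, -0.0059]), 0.052, 0.049, -89.8, 7661) front 0.0512 0.0497
held (array([ 0.0053, -0.0007,  0.0222]), 0.046, 0.042, 40.3, 6275) front 0.0283 0.0263
t 68.20 pos [ 0.5546 -0.1434  0.1405] yaw -1.16 gap 0.0175 F [ 0.1  0.  -2.2]
n 3 rest rotvec [-0.01  0.03 -0.04]
 x 1 [np.float64(0.02), np.float64(0.04), np.float64(0.04), np.float64(0.0), np.float64(0.0), np.float64(-0.04)]
 x 2 [np.float64(0.02), np.float64(0.04), np.float64(0.04), np.float64(0.0), np.float64(0.0), np.float64(-0.0)]
```

View pics/w24.png

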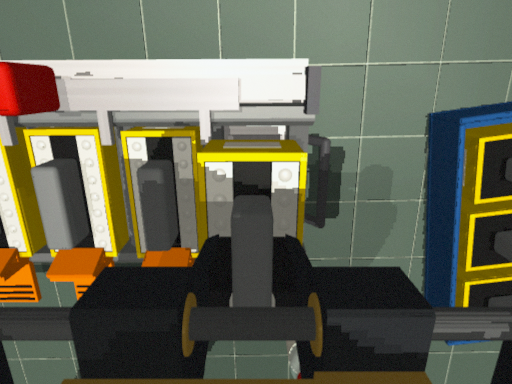

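>>> servo_tool(
  deltas=[0.04,0.11,0.4,0,0.02,-0.04,0,0.04,0.5,0,0,0,-0.05,0,0.5,0,0,0,-0.06,0,0.4,0,0,0],
)

```text
clock: 68.7
position: [0.5563, -0.1459, 0.105]
tool_rot: [1.0, -0.007, 0.004, 0.001]
ft_force: [3.9, 0.8, -0.1]
finger_gap: 0.0176
```

>>> servo_tool(
  deltas=[-0.07,0,0.4,0,-0.04,0,-0.05,0,0.4,0,0,0],
)

```text
clock: 68.95
position: [0.5548, -0.1459, 0.0882]
tool_rot: [1.0, -0.007, 0.002, 0.001]
ft_force: [4.6, -0.1, -0.9]
finger_gap: 0.0179
```

>>> servo_tool(
  deltas=[0,0,0.4,0,0,0,0,0,0.4,0,0,0,0,0,0.25,0,-0.02,0,0,0,0.2,0,0,0,0,0,0.15,0,0,0,0,0,0.08,0,0,0],
)

```text
clock: 69.7
position: [0.5553, -0.1462, 0.0611]
tool_rot: [1.0, -0.006, 0.0, 0.001]
ft_force: [-3.6, 4.0, 15.7]
finger_gap: 0.0175
```

>>> servo_tool(
  deltas=[0,0,0.12,0,0,0,0,0,0.05,0,0,0],
)

```text
clock: 69.95
position: [0.5551, -0.1461, 0.0611]
tool_rot: [1.0, -0.006, -0.0, 0.001]
ft_force: [0.6, 1.4, 5.3]
finger_gap: 0.0174
```

>>> servo_tool(
  deltas=[0,0,-0.1,0,0,0,0,0,0,0,0,0,0,0,0,0,0,0],
)

```text
clock: 70.32
position: [0.555, -0.1461, 0.0632]
tool_rot: [1.0, -0.006, -0.0, 0.001]
ft_force: [2.3, -0.3, 3.1]
finger_gap: 0.0177
```

>>> servo_tool(
  deltas=[0,0,0,0,0,0,0,0,0,0,0,0,0,0,-0.6,0,0,0,0,0,-1,0,0,0,0,0,-1,0,0,0,0,0,-1,0,0,0,0,0,-0.3,0,0,0],
  grip=-0.1,
)

```text
clock: 71.2
position: [0.5516, -0.1452, 0.1428]
tool_rot: [1.0, -0.006, -0.005, -0.0]
ft_force: [0.0, -0.2, -0.3]
finger_gap: 0.0397
```

```bash
python3 -c "
from h import *
c=snap('wrist','w25.png');P=cloud(c)
[print(r) for r in rects(P,0.08,0.1,(0.52,0.6,-0.2,0.1),50)]
plan((.634,-.0105,0.15),-0.9)
c=snap('side','s25.png')
a=c['pixels'][120:260,170:330,::-1];cv2.imwrite('pics/s25c.png',cv2.resize(a,None,fx=4,fy=4))
"
```

```text
(array([ 0.5581, -0.0101,  0.0854]), 0.06, 0.02, -0.9, 2519)
(array([ 0.5557, -0.078 ,  0.0856]), 0.06, 0.018, -0.9, 2321)
(array([ 0.555 , -0.146 ,  0.0856]), 0.059, 0.018, -1.4, 2206)
t 71.25 pos [ 0.5516 -0.1452  0.1429] yaw -0.68 gap 0.0396 F [1.3 0.3 0.1]
n 7 rest rotvec [-0.    0.08  0.03]
 x 1 [np.float64(0.58), np.float64(-0.97), np.float64(-0.05), np.float64(0.0), np.float64(0.0), np.float64(0.03)]
 x 6 [np.float64(0.57), np.float64(-0.97), np.float64(-0.05), np.float64(0.0), np.float64(0.0), np.float64(-0.0)]
```

View pics/w25.png

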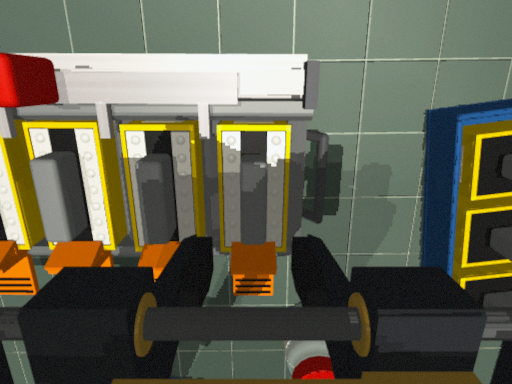

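View pics/s25c.png

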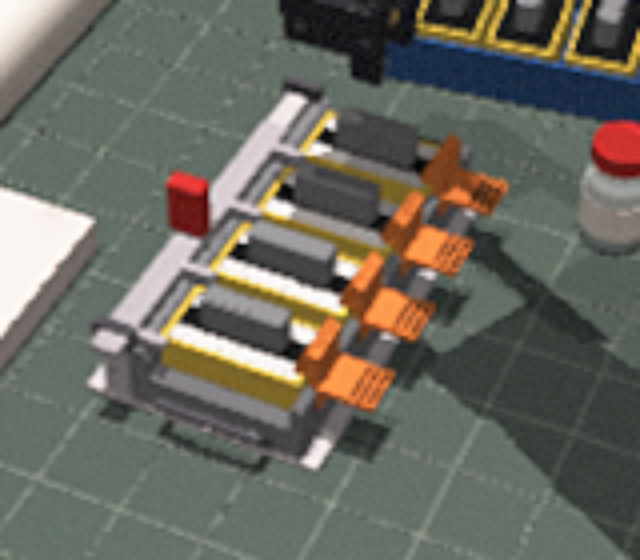

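```bash
python3 -c "
from h import *
c=snap('top','t26.png');P=cloud(c)
print('tray');[print(r) for r in rects(P,0.068,0.085,(0.3,0.7,-0.5,-0.25))]
c=snap('side','s26.png');P=cloud(c)
C=np.array([0.5568,-0.0434]);a=np.radians(-0.9)
d=P[...,:2]-C; X=d[...,0]*np.cos(a)+d[...,1]*np.sin(a); Y=-d[...,0]*np.sin(a)+d[...,1]*np.cos(a)
for y in (-.102,-.034,.034,.102):
  m=(abs(Y-y)<.012)&(abs(X+.088)<.006)&(P[...,2]>.02); h=(abs(Y-y)<.015)&(abs(X+.06)<.03)&(P[...,2]>.06)
  print(y,m.sum(),np.median(P[m],0)[2], P[h][:,2].max(), np.round(X[h&(P[...,2]>.078)].mean(),4))
"
```

```text
tray
(array([ 0.5748, -0.3729,  0.0734]), 0.04, 0.018, -82.5, 113)
(array([ 0.5126, -0.3664,  0.0734]), 0.06, 0.018, -83.6, 195)
(array([ 0.4504, -0.3747,  0.0733]), 0.06, 0.018, -83.4, 198)
-0.102 21 0.05146922778912688 0.5227813361201132 -0.041
-0.034 28 0.05169188970069338 0.5373860683366446 -0.037
0.034 35 0.05090954949289028 0.0846097887254822 -0.0513
0.102 36 0.051330343452336835 0.08687735247333384 -0.0532
```

>>> servo_tool(
  deltas=[0.58,-0.97,-0.05,0,0.08,0.03,0.57,-0.97,-0.05,0,0,0,0.57,-0.97,-0.05,0,0,0,0.57,-0.97,-0.05,0,0,0,0.57,-0.97,0,0,0,0,0.5,-0.7,0,0,0,0,0.25,-0.35,0,0,0,0,0,0,0,0,0,0],
)

```text
clock: 72.4
position: [0.6218, -0.0236, 0.1352]
tool_rot: [1.0, -0.009, -0.009, -0.003]
ft_force: [0.4, 0.4, 0.6]
finger_gap: 0.0395
```

```bash
python3 -c "
from h import *
plan((.634,-.0112,0.081),-0.9,4)
c=snap('wrist','w27.png');P=cloud(c)
[print(r) for r in rects(P,0.095,0.12,(0.58,0.75,-0.25,0.2),50)]
"
```

```text
t 72.40 pos [ 0.6218 -0.0236  0.1352] yaw -0.99 gap 0.0395 F [0.4 0.4 0.6]
n 4 rest rotvec [-0.05  0.14 -0.01]
 x 1 [np.float64(0.15), np.float64(-0.16), np.float64(0.68), np.float64(0.0), np.float64(0.0), np.float64(-0.01)]
 x 3 [np.float64(0.15), np.float64(-0.16), np.float64(0.68), np.float64(0.0), np.float64(0.0), np.float64(-0.0)]
(array([ 0.6358, -0.0111,  0.1065]), 0.027, 0.016, -1.5, 1283)
```

>>> servo_tool(
  deltas=[0.3,-0.3,0.1,-0.05,0.14,0,0.3,-0.3,0.3,0,0,0,0.05,-0.06,0.7,0,0,0,0,0,0.8,0,0,0,0,0,0.5,0,0,0,0,0,0,0,0,0],
)

```text
clock: 73.2
position: [0.6342, -0.0115, 0.0823]
tool_rot: [1.0, -0.01, -0.001, 0.0]
ft_force: [-0.7, 0.5, -0.3]
finger_gap: 0.0396
```

>>> servo_tool(
  deltas=[0,0,0,0,0,0,0,0,0,0,0,0,0,0,0,0,0,0,0,0,0,0,0,0],
  grip=-1,
  squeeze=25,
)

```text
clock: 73.7
position: [0.6347, -0.0117, 0.0831]
tool_rot: [1.0, -0.01, -0.0, 0.0]
ft_force: [1.6, 0.5, -3.6]
finger_gap: 0.0159
```

>>> servo_tool(
  deltas=[0,0.4,0,0,0,0,0,0.4,0,0,0,0,0,0.4,0,0,0,0,0,0.4,0,0,0,0,0,0.3,0,0,0,0,0,0.2,0,0,0,0],
)

```text
clock: 74.45
position: [0.6341, -0.0456, 0.083]
tool_rot: [1.0, -0.01, 0.0, -0.009]
ft_force: [2.8, 18.3, 1.2]
finger_gap: 0.0159
```

>>> servo_tool(
  deltas=[0,0.15,0,0,0,0,0,0,0,0,0,0,0,0,0,0,0,0],
)

```text
clock: 74.82
position: [0.6342, -0.0454, 0.083]
tool_rot: [1.0, -0.009, 0.0, -0.011]
ft_force: [1.3, 4.5, -0.9]
finger_gap: 0.0155
```

>>> servo_tool(
  deltas=[0,0,0,0,0,0,0,0,0,0,0,0,0,0,-0.8,0,0,0,0,0,-1,0,0,0,-0.3,0,-1,0,0,0,-0.3,0,-1,0,0,0,0,0,-1,0,0,0,0,0,-0.5,0,0,0],
  grip=-0.1,
)

```text
clock: 75.82
position: [0.6217, -0.0504, 0.1998]
tool_rot: [1.0, -0.01, 0.002, -0.009]
ft_force: [0.2, 0.3, 0.9]
finger_gap: 0.0397
```

```bash
python3 -c "
from h import *
c=snap('wrist','w28.png');P=cloud(c)
[print(r) for r in rects(P,0.095,0.12,(0.58,0.75,-0.25,0.2),50)]
[print(r) for r in rects(P,0.08,0.1,(0.52,0.6,-0.2,0.1),50)]
c=snap('side','s28.png');c=snap('top','t28.png')
for t in ['tape','thread','dye']: print(t,[(round(d['score'],2),np.round(d['xyz'],3)) for d in robot.mark_of('top',t)[:2]],[(round(d['score'],2),np.round(d['xyz'],3)) for d in robot.mark_of('side',t)[:2]])
"
```

```text
(array([ 0.6352, -0.045 ,  0.1066]), 0.027, 0.016, -0.9, 735)
(array([0.5672, 0.0574, 0.0855]), 0.045, 0.018, -1.3, 930)
(array([ 0.5588, -0.0101,  0.0855]), 0.059, 0.018, -0.2, 730)
(array([ 0.5561, -0.0769,  0.0856]), 0.06, 0.017, -2.2, 999)
(array([ 0.5561, -0.1454,  0.0855]), 0.058, 0.019, -0.6, 931)
tape [(0.8, array([ 0.393,  0.31 , -0.   ]))] [(0.96, array([0.395, 0.306, 0.002]))]
thread [(0.56, array([ 0.61 ,  0.338, -0.002]))] [(0.89, array([0.609, 0.341, 0.002]))]
dye [(0.55, array([ 0.391, -0.206,  0.001]))] [(0.9, array([ 0.394, -0.201, -0.   ])), (0.5, array([0.564, 0.06 , 0.015]))]
```

View pics/w28.png

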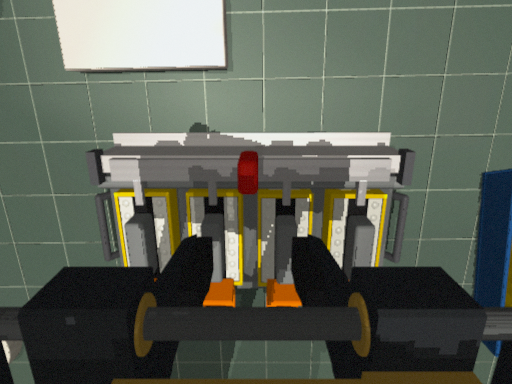

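View pics/s28.png

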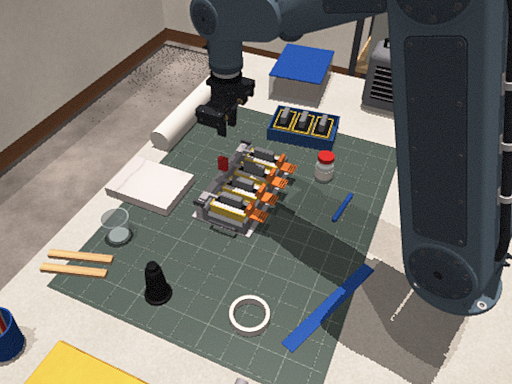

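```bash
python3 -c "
from h import *
print(robot.close_job(), robot.state()['clock'])"
```

```text
the job is handed in; nothing more can be done
the job is handed in; nothing more can be done
```

I finished the job and handed it in at about 76 s of the 208 s allowed. It reports no verdict, so what follows is from my own checks.

**What I did**
- I slid the lock open until it met its stop, 34 mm along.
- I pressed the paddles of bays 0, 1 and 3, and set the three empty cassettes side by side in the tray.
- I pressed the three full cassettes from the bench into bays 3, 1 and 0. The full one already in bay 2 stayed there.
- I slid the lock shut until it met its stop.
- One full cassette was knocked aside during the run. I found it again in the camera images before picking it up.

**What the last checks showed**
- **Carrier:** all four ribs stand at 85.5 mm, the latched height. The four paddles were back at about 51 mm before I shut the lock.
- **Lock:** the grip is 1.2 mm from its starting position by the wrist camera, on the shut side. Its teeth are over the cassettes.
- **Tray:** all three empties are upright on the floor, with rib tops at about 73 mm against an expected 75 mm.
- **Tape, thread and dye:** all are where they started in the pictures. The networks put the thread and dye within about 5 mm of their first readings. For the tape I have no good first reading, only that the two cameras agree at the end.
- **Gripper:** it is open and clear of everything.

**Where readings disagreed or ran high**
- The top and wrist cameras differed by 1 to 2 mm.
- The wrist force reached 63 N for a moment while seating the first full cassette. That is under the 120 N limit, and I pressed the other two more gently.

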